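Put the returned inspection lamps on charge

ROBOT

A 6-joint arm with a two-finger parallel gripper is mounted at the origin on the work surface. World frame = base frame: x ahead of the robot, y to its left, z up, the work surface at z = 0. Lengths are in m, angles in degrees, forces in N, time in s.
With the tool pointing down it reaches from about 0.375 to 0.9 m from the base axis. Payload 3.1 kg.
Tool frame: the origin (TCP) lies midway between the tips of the shut fingers; the grasp point (between the pads) lies 19 mm behind it; z points along the fingers, y is the direction in which the jaws open and shut (so a half turn about z gives the same grasp; the last joint's range is limited). The gripper opens to 87 mm and grips with 3 to 60 N. Pads are 19 mm wide; open, the fingers measure 117 mm over their backs; the gripper's body (75 mm by 190 mm) begins 51 mm behind the grasp point.
Start: joints at [-73.482, 30.224, 82.088, -0, 67.689, -10.227], TCP at [0.281, -0.558, 0.223] pointing down, gripper open.
Joint ranges: [-176.69, 176.69], [-43.24, 126.21], [12.49, 139.97], [-82, 262], [0, 151.66], [-163.58, 163.58]. Speed limits (degrees/s): [159.86, 159.86, 180, 180, 180, 180].

INTERFACE

Orientations are given as a 3x3 rotation matrix whose columns are the frame's x, y, z axes.
In Python, from rig import bot, capture, get_calibration gives the robot as it stands.
- The arm moves only by the tool play_rows, never from a script. Its arguments are lists of equal length, an entry for each row: "fingers": the closure in counts, from 0 (fully open) to 255 (shut); "linear": the shift along the tool's x, y, z in mm, a list of three; "rot": the turn, a rotation vector about the tool's x, y, z in degrees, a list of three. A call has 1 to 20 rows; each row is the pose to reach, as a shift and turn from the pose commanded when the call began, along the tool's axes at that moment; what a row does not reach only later rows make up. A row lasts 1/10 s, in which the tool goes at most 50 mm and 8.59 degrees, less where a joint would pass 70% of its speed; a pose out of reach is approached as far as the arm can. A call with a gripper value outside its range is refused whole. The fingers move at their own pace and stop on an object; the grip force is fixed at half the most. Time passes only in rows, so rows that repeat a pose let the fingers close. It gives the time, the measured TCP pose, the force and the opening at its end, in the units of the state.
- bot.read_state(): the state, without advancing time (a new reading comes with each control period).
- capture(name): name is "side" or "top"; returns the picture (480x640x3 uint8, red, green, blue); there is no depth.
- get_calibration(name): a dict with "vfov" (degrees; the focal length in pixels is half the picture's height over the tangent of half this angle, whatever the lens; pixels are square), "cx", "cy" (the principal point, pixels), "dist" ([k1, k2, p1, p2, k3] as OpenCV has them; the pictures are not rectified), "camera_from_world" (4x4, takes a point from world to camera coordinates). Camera axes: x right, y down, z forward; pixel columns grow to the right and rows downward; lengths in m; the calibration is good to about 2 mm. A picture is of the moment at which its call begins. get_calibration takes no time and is no camera call.
- bot.hand_in(): hands the job in, once; it reports no verdict.
The state is a dict: "time_s": time; "joint_positions": joint angles; "qvel": joint speeds; "tau": joint torques, N m; "position": TCP position; "tcp_rot": TCP orientation; "force": force on the tool from outside, world axes, zero at the start; "moment": the same for the moment, N m; "opening": opening from 0.0 (shut) to 1.0 (fully open).
Only numpy, scipy, OpenCV 4.12 (cv2) and the standard library are available. Lean on these libraries where they do the work, as an engineer would, in place of code of your own. Each camera call takes 0.05 s, during which the arm holds its last target.

TASK

Put the returned inspection lamps on charge: first raise the charger's stiff hood and leave it standing half open, at about 45 degrees; then take every lamp out of the wooden rack, where only the handles stick out, turn it end for end and slide it handle-first and fully home into its own bay under the hood, so that the lamp head sticks out. When all lamps are in, press the start button down; at the end the hood still stands half open, and the other things on the bench have been left alone.

Things in the scene. Friction and masses are not known exactly. Their poses are not given: they have to be found in the camera images.
- charger: charger, fixed: grey box 140 deep (x) x 230 wide (y) x 58 high, under the hood. Origin: centre of its underside, on the bench; x axis from the front (bay mouths, x = -70) to the back. Three roofed bays at y = -70, 0, +70. A 6 mm thick floor plate runs under the bays and on to x = -150 as an apron in front. A lamp that is home has only its head outside
- hood (a joint): angle of the charger's hood (rad): 0 shut, grows as its front rises, 1.7 the most; 0.785 is half open. Stiff hinge along the charger's y axis: it stays where it is left; about 5 N at the bar moves it. Shut, its panel lies over the roof (top 69 above the bench) and its front skirt hangs 33 down in front of the bay mouths, blocking them
- hood_hinge (a point): middle of the hood's hinge line, at the back: charger x = +75, 62 above the bench; axes turn with the hood
- hood_bar (a point): middle of the hood's grip bar: a round steel bar, 12 mm thick, 120 long along the charger's y axis, held by two struts at its ends; with the hood shut it is 175 ahead (towards the mouths) of the hinge and 30 higher, and clear all round
- rack: returns rack, fixed: wooden pigeonhole box 150 deep (x) x 230 wide (y) x 58 high. Origin on the bench, under it; x axis from its open front to its back. Three roofed lanes at y = -70, 0, +70, 50 wide, 44 high; mouths at x = -80, back stop at x = +55; its 6 mm thick floor plate runs on to x = -150 in front
- start_top (a point): centre of the top of the black start button (40 mm across, 22 above the bench), in a grey housing on the bench between rack and charger; pressed straight down
- start (a joint): how far the start button is pressed (m): 0 up, 0.006 fully down, counts as pressed above 0.004; springs back; 5 N presses it fully
- lamp0_mid (a point): inspection lamp 0, 210 mm long, 160 g, lying flat. Thick black handle 105 long x 30 wide x 28 high, then the slimmer white head 105 x 22 x 24; undersides flush. Point: mid-length, 14 above its underside; x axis points to the head's tip (105 ahead); handle and head meet at the point. Starts head-first in a rack lane with about 80 of its handle outside; None if absent
- lamp0_butt (a point): centre of lamp 0's butt end face (handle end), 14 above its underside
- lamp1_mid (a point): inspection lamp 1, 210 mm long, 160 g, lying flat. Thick black handle 105 long x 30 wide x 28 high, then the slimmer white head 105 x 22 x 24; undersides flush. Point: mid-length, 14 above its underside; x axis points to the head's tip (105 ahead); handle and head meet at the point. Starts head-first in a rack lane with about 80 of its handle outside; None if absent
- lamp1_butt (a point): centre of lamp 1's butt end face (handle end), 14 above its underside
- lamp2_mid (a point): inspection lamp 2, 210 mm long, 160 g, lying flat. Thick black handle 105 long x 30 wide x 28 high, then the slimmer white head 105 x 22 x 24; undersides flush. Point: mid-length, 14 above its underside; x axis points to the head's tip (105 ahead); handle and head meet at the point. Starts head-first in a rack lane with about 80 of its handle outside; None if absent
- lamp2_butt (a point): centre of lamp 2's butt end face (handle end), 14 above its underside
- bay0 (a point): charger bay 0: middle of its mouth, on the bay floor (6 above the bench), axes as the charger's. Bay 50 wide, 44 high, 110 deep to the stop with the contacts
- bay1 (a point): charger bay 1: middle of its mouth, on the bay floor (6 above the bench), axes as the charger's. Bay 50 wide, 44 high, 110 deep to the stop with the contacts
- bay2 (a point): charger bay 2: middle of its mouth, on the bay floor (6 above the bench), axes as the charger's. Bay 50 wide, 44 high, 110 deep to the stop with the contacts
- drum_a: small black cable drum, a bystander on the bench: leave it where it is
- drum_b: small wooden cable drum, a bystander on the bench: leave it where it is
- tape: roll of tape, a bystander on the bench: leave it where it is
- driver: screwdriver, a bystander on the bench: leave it where it is
- fittings: open carton tray, a bystander on the bench: leave it where it is
- carton: small closed carton, a bystander on the bench: leave it where it is
- spraycan: spray can, a bystander on the bench: leave it where it is
Mind the look-alikes: they are no part of the job. Of the things that look like the part that bears start_top, the largest one is meant.

How it is judged:
By the outcome, as a careful person would: the job done as asked, in the order asked, and still so for the second after the job is handed in, with the robot touching nothing.
Of lamp0, lamp1, lamp2 only 2 to 3 are there at a start; the rules pass over those that are not, and their reading is None.
At some moment in a run one of lamp0, lamp1, lamp2 may be knocked a few centimetres aside while the robot is not near it.
Once in a run the grip may slacken for a moment while it holds something.
It also fails if it takes over 210 s, if anything falls off the work surface, if the arm or the gripper's body presses on something with over 40 N, if the wrist force passes 120 N, or if a joint passes its speed limit or range.

## Working session

There is one attempt and no reset: what is moved stays moved. The work goes in short steps, Python scripts to look and compute and a tool call to move; the robot and the scene stay as the last step left them, time stands still between calls to the robot, and variables do not carry over. Pictures are saved under pics/ and viewed, and the job is handed in when it is done.

Besides the shell and the picture viewer there is one more tool, called after "Request:" as name(argument=value, ...), one argument or row to a line, values as JSON. play_rows: Moves the arm, as the interface text tells. Its arguments: {"type":"object","properties":{"fingers":{"type":"array"},"linear":{"type":"array"},"rot":{"type":"array"}},"required":["fingers","linear","rot"]}

```bash
mkdir -p pics; ls; python3 - <<'E'
from rig import bot, capture, get_calibration
import cv2
for n in ("side","top"):
    im=capture(n); cv2.imwrite(f"pics/{n}0.png",im[:,:,::-1]); print(n,get_calibration(n))
print(bot.read_state())
E
```

```text
pics
side {'vfov': 45.13259898559608, 'cx': 308.4173994397072, 'cy': 232.18182358870686, 'dist': array([-0.14317703,  0.        ,  0.        ,  0.        ,  0.        ]), 'camera_from_world': array([[ 0.89941944, -0.43682847,  0.01501887, -0.48279295],
       [-0.2349815 , -0.51222335, -0.82608167,  0.18718983],
       [ 0.36854901,  0.73946476, -0.56335025,  1.31121799],
       [ 0.        ,  0.        ,  0.        ,  1.        ]])}
top {'vfov': 50.338335805283634, 'cx': 319.7407780474431, 'cy': 233.44050346948262, 'dist': array([-0.04811651,  0.        ,  0.        ,  0.        ,  0.        ]), 'camera_from_world': array([[-0.01518577, -0.99987776, -0.0037217 , -0.01317356],
       [-0.99467905,  0.01548592, -0.10185171,  0.52282879],
       [ 0.10189689,  0.0021552 , -0.99479263,  1.31213779],
       [ 0.        ,  0.        ,  0.        ,  1.        ]])}
{'time_s': 0.1, 'joint_positions': array([-7.34833876e+01,  3.02716723e+01,  8.21483620e+01,  6.63708996e-04,
        6.76883743e+01, -1.02290920e+01]), 'qvel': array([-0.00887864, -0.112333  , -0.08597972,  0.01412659, -0.04474555,
        0.13693208]), 'tau': array([-5.38148906e-04, -4.40987241e+01, -1.77150518e+01,  6.33988366e-02,
        5.34049748e-02, -4.06898391e-05]), 'position': array([ 0.28109528, -0.55749907,  0.22169436]), 'tcp_rot': array([[ 8.93014762e-01,  4.50027063e-01, -5.27632754e-04],
       [ 4.50027239e-01, -8.93012980e-01,  1.81705942e-03],
       [ 3.46543014e-04, -1.86010999e-03, -9.99998210e-01]]), 'force': array([ 0.87517757,  0.41527247, -0.25658023]), 'moment': array([ 0.03909375, -0.00870801, -0.03394784]), 'opening': 1.000664972850726}
```

View pics/top0.png

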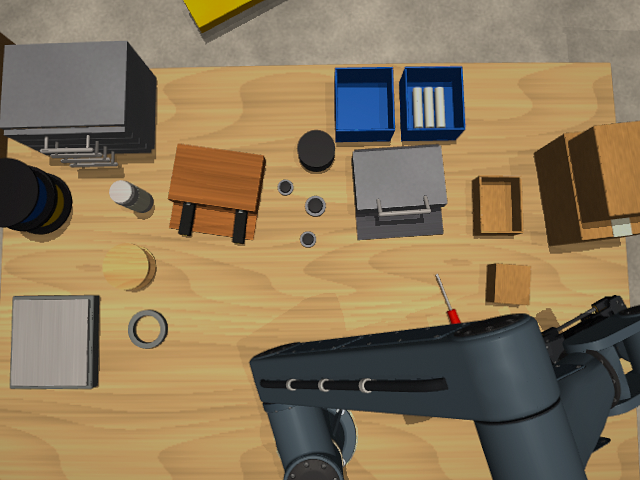

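View pics/side0.png

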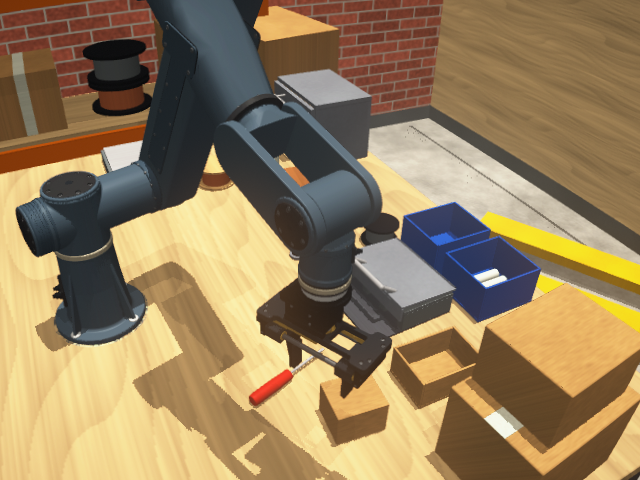

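```bash
cat > h.py <<'E'
import numpy as np, cv2
from rig import bot, capture, get_calibration
from scipy.spatial.transform import Rotation as R
def K(n):
    c=get_calibration(n); f=240/np.tan(np.radians(c['vfov']/2))
    return np.array([[f,0,c['cx']],[0,f,c['cy']],[0,0,1.]]),np.array(c['dist']),np.array(c['camera_from_world'])
def proj(n,P):
    k,d,T=K(n); P=np.atleast_2d(np.array(P,float))
    return cv2.projectPoints(P,cv2.Rodrigues(T[:3,:3])[0],T[:3,3],k,d)[0][:,0]
def unproj(n,px,z):
    k,d,T=K(n); px=np.atleast_2d(np.array(px,float))
    u=cv2.undistortPoints(px[:,None],k,d)[:,0]
    r=np.c_[u,np.ones(len(u))]@T[:3,:3]; o=-T[:3,:3].T@T[:3,3]
    return o+r*((z-o[2])/r[:,2])[:,None]
def crop(n,name,x0,y0,x1,y1,s,im=None):
    im=capture(n) if im is None else im
    c=cv2.resize(im[y0:y1,x0:x1],None,fx=s,fy=s,interpolation=cv2.INTER_CUBIC)
    cv2.imwrite(f"pics/{name}.png",c[:,:,::-1]); return im
E
python3 - <<'E'
from h import *
im=cv2.imread('pics/top0.png')[:,:,::-1]
crop('top','c_rack',155,130,275,250,5,im)
crop('top','c_chg',340,130,460,250,5,im)
crop('top','c_btn',265,120,345,260,4,im)
E
```

```text
(no output)
```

View pics/c_rack.png

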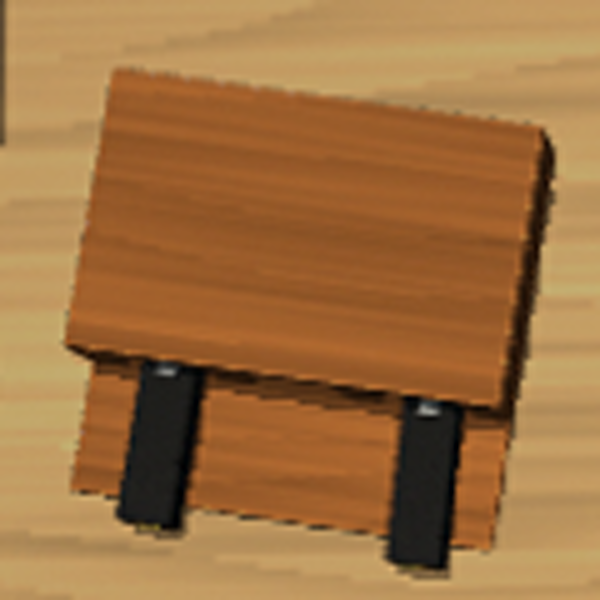

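View pics/c_chg.png

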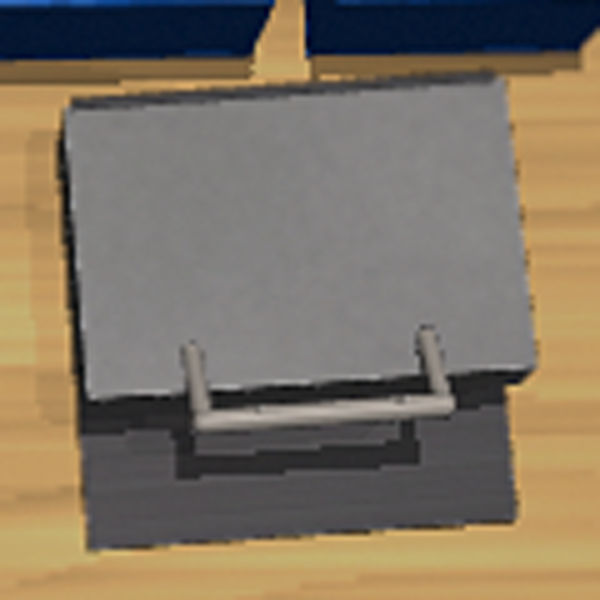

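View pics/c_btn.png

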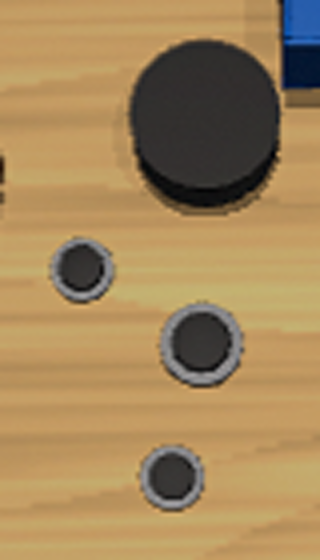

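```bash
cat > fit.py <<'E'
from h import *
from scipy.optimize import least_squares
def place(p,L):
    L=np.atleast_2d(np.array(L,float)); c,s=np.cos(p[2]),np.sin(p[2])
    return np.c_[p[0]+c*L[:,0]-s*L[:,1], p[1]+s*L[:,0]+c*L[:,1], L[:,2]]
def fit(L,px,p0,n='top'):
    r=least_squares(lambda p:(proj(n,place(p,L))-px).ravel(),p0,x_scale=[.1,.1,.1])
    return r.x,r.fun
if __name__=='__main__':
    o=lambda a,x,y,s:np.array(a,float)/s+[x,y]-0.5+0.5/s
    L=[[-.15,.115,.006],[-.15,-.115,.006],[.07,.115,.058],[.07,-.115,.058],[-.08,.115,.058],[-.08,-.115,.058]]
    px=o([(72,490),(492,550),(112,68),(542,128),(67,345),(497,408)],155,130,5)
    r,e=fit(L,px,[.8,.25,0]);print('rack',r,np.degrees(r[2]),e.round(1))
    L=[[-.15,.115,.006],[-.15,-.115,.006],[-.1,.06,.092],[-.1,-.06,.092]]
    px=o([(88,549),(516,522),(202,423),(448,403)],340,130,5)
    c,e=fit(L,px,[.8,-.2,0]);print('chg',c,np.degrees(c[2]),e.round(1))
    print('hood corners local', end=' ')
    w=unproj('top',o([(90,398),(533,370),(65,105),(500,75)],340,130,5),.069)
    cc,s=np.cos(c[2]),np.sin(c[2]); d=w[:,:2]-c[:2]; print(np.c_[d@[cc,s],d@[-s,cc]].round(4))
    print('btn',unproj('top',o([(201,340)],265,120,4),.022), unproj('top',o([(82,266),(172,475)],265,120,4),.02))
    print('radii', unproj('top',o([(168,340),(234,340)],265,120,4),.022))
    print('lampbutts top', unproj('top',o([(118,512),(184,527),(388,560),(450,570)],155,130,5),.034))
    print('lamp at mouth', unproj('top',o([(140,368),(205,375),(402,403),(463,408)],155,130,5),.034))
    print('rack lanes', place(r,[[-.08,.07,.0],[-.16,.07,0],[-.08,-.07,0],[-.16,-.07,0]]))
    print('bays', place(c,[[-.07,-.07,.006],[-.07,0,.006],[-.07,.07,.006]]))
E
python3 fit.py
```

```text
rack [ 0.67656562  0.24668335 -0.15690983] -8.9902708197407 [-0.5  0.1  0.1  0.2  0.1 -0.2  0.5 -0.4 -0.8  0.3  0.6 -0. ]
chg [ 0.66429577 -0.22889196  0.04830283] 2.7675480176598874 [ 0.3 -0.6  0.6 -0.7  0.4  0.2 -1.2  1.2]
hood corners local [[-0.08    0.1141]
 [-0.0799 -0.1134]
 [ 0.0735  0.116 ]
 [ 0.0754 -0.1104]]
btn [[ 0.59988767 -0.00949002  0.022     ]] [[0.65128265 0.06901943 0.02      ]
 [0.51068936 0.01088875 0.02      ]]
radii [[ 0.60023434  0.01234247  0.022     ]
 [ 0.59954298 -0.0313189   0.022     ]]
lampbutts top [[0.53138031 0.34952673 0.034     ]
 [0.52293984 0.31460467 0.034     ]
 [0.50397878 0.20738046 0.034     ]
 [0.49825289 0.17495569 0.034     ]]
lamp at mouth [[0.60753555 0.33890441 0.034     ]
 [0.60320973 0.30436966 0.034     ]
 [0.58658213 0.20021832 0.034     ]
 [0.58340523 0.16811855 0.034     ]]
rack lanes [[0.6084871  0.32832473 0.        ]
 [0.52946991 0.34082607 0.        ]
 [0.58660975 0.19004465 0.        ]
 [0.50759256 0.20254599 0.        ]]
bays [[ 0.5977573  -0.3021902   0.006     ]
 [ 0.59437742 -0.23227185  0.006     ]
 [ 0.59099753 -0.16235349  0.006     ]]
```

```bash
cat >> h.py <<'E'
CH=np.array([0.6643,-0.2289,0.0483]); RK=np.array([0.6766,0.2467,-0.1569])
def Rv(yaw,tilt=0):
    # vertical tool; yaw = world angle (deg) of tool x
    a=np.radians(yaw); x=np.array([np.cos(a),np.sin(a),0]); z=np.array([0,0,-1.])
    return np.c_[x,np.cross(z,x),z]
def loc(p,x,y,z):
    c,s=np.cos(p[2]),np.sin(p[2]); return np.array([p[0]+c*x-s*y,p[1]+s*x+c*y,z])
def plan(targets):
    s=bot.read_state(); P=s['position']; Q=s['tcp_rot']; print('t',s['time_s'],'P',P.round(4),'F',s['force'].round(1),'op',round(s['opening'],3), 'j',s['joint_positions'].round(0))
    for p,r in targets:
        print((Q.T@(np.array(p)-P)*1000).round(1).tolist(), np.degrees(R.from_matrix(Q.T@r).as_rotvec()).round(2).tolist())
E
python3 - <<'E'
from h import *
b=loc(CH,-.1,0,.092); print(b)
plan([(b+[0,0,.1],Rv(92.8)),(b-[0,0,.012],Rv(92.8))])
E
```

```text
[ 0.56441662 -0.23372812  0.092     ]
t 0.1 P [ 0.2811 -0.5575  0.2217] F [ 0.9  0.4 -0.3] op 1.001 j [-73.  30.  82.   0.  68. -10.]
[398.7, -161.6, 30.1] [-0.08, -0.08, -66.05]
[398.7, -161.4, 142.1] [-0.08, -0.08, -66.05]
```

Request:
play_rows(
  fingers=[110, 110, 110, 110, 110, 110, 110, 110, 110, 110, 110, 110, 110, 110, 110, 110],
  linear=[
    [399, -162, 0],
    [399, -162, 0],
    [399, -162, 0],
    [399, -162, 0],
    [399, -162, 0],
    [399, -162, 0],
    [399, -162, 0],
    [399, -162, 0],
    [399, -162, 0],
    [399, -162, 0],
    [399, -162, 30],
    [399, -162, 30],
    [399, -162, 30],
    [399, -162, 30],
    [399, -162, 30],
    [399, -162, 30],
  ],
  rot=[
    [0, 0, -66],
    [0, 0, -66],
    [0, 0, -66],
    [0, 0, -66],
    [0, 0, -66],
    [0, 0, -66],
    [0, 0, -66],
    [0, 0, -66],
    [0, 0, -66],
    [0, 0, -66],
    [0, 0, -66],
    [0, 0, -66],
    [0, 0, -66],
    [0, 0, -66],
    [0, 0, -66],
    [0, 0, -66],
  ],
)

```text
time_s: 1.7
position: [0.5649, -0.2346, 0.1935]
tcp_rot: [[-0.047, 0.999, 0.001], [0.999, 0.047, -0.001], [-0.001, 0.001, -1.0]]
force: [-1.0, 0.1, -0.3]
opening: 0.571
```

```bash
python3 - <<'E'
from h import *
b=loc(CH,-.1,0,.092)
plan([(b-[0,0,.012],Rv(92.8))])
im=crop('side','s1',0,0,640,480,1)
crop('side','s1c',280,200,480,360,4,im)
print(proj('side',[loc(CH,-.1,.06,.092),loc(CH,-.1,-.06,.092),loc(CH,-.15,-.115,.006),loc(CH,-.08,-.115,.069)]))
E
```

```text
t 1.7 P [ 0.5649 -0.2346  0.1935] F [-1.   0.1 -0.3] op 0.571 j [-33.  31.  86.  -0.  63. -36.]
[1.0, -0.6, 113.5] [0.08, 0.06, -0.09]
[[351.34203202 261.61749203]
 [380.65971459 291.1733632 ]
 [372.39619948 343.08960353]
 [401.83544195 311.13439181]]
```

View pics/s1.png

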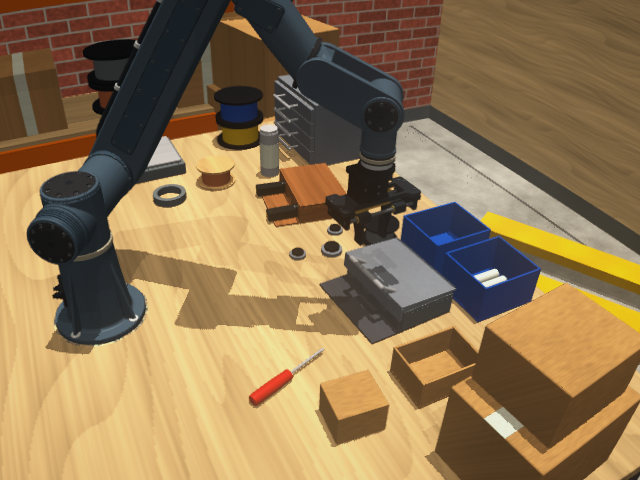

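View pics/s1c.png

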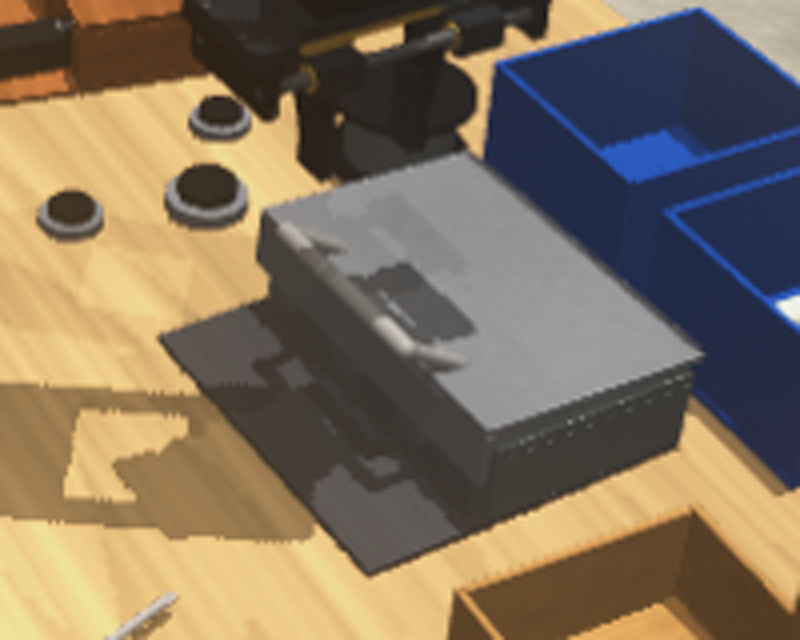

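```bash
python3 - <<'E'
from h import *
from fit import place
from scipy.optimize import least_squares
o=lambda a,x,y,s:np.array(a,float)/s+[x,y]-0.5+0.5/s
Lt=[[-.15,.115,.006],[-.15,-.115,.006],[-.08,.115,.069],[-.08,-.115,.069]]
pt=o([(88,549),(516,522),(90,398),(533,371)],340,130,5)
Ls=[[-.15,.115,.006],[-.15,-.115,.006]]
ps=o([(160,338),(370,573)],280,200,4)
f=lambda p:np.r_[(proj('top',place(p,Lt))-pt).ravel(),(proj('side',place(p,Ls))-ps).ravel()]
r=least_squares(f,[.664,-.229,.048],x_scale=.1); print(r.x,np.degrees(r.x[2]),r.fun.round(1))
# triangulate bar ends
for a,b in (((202,423),(288,235)),((448,403),(397,345))):
    a=o([a],340,130,5);b=o([b],280,200,4)
    q=least_squares(lambda X:np.r_[(proj('top',X)-a).ravel(),(proj('side',X)-b).ravel()],[.56,-.23,.09],x_scale=.1)
    c,s=np.cos(r.x[2]),np.sin(r.x[2]); d=q.x[:2]-r.x[:2]; print(q.x,q.fun.round(1),d@[c,s],d@[-s,c])
E
```

```text
[ 0.6634094  -0.22839064  0.04872725] 2.7918657281199577 [ 0.1 -0.3  0.5 -0.4 -0.5  0.4  0.4  0.1 -0.1 -0.7 -0.2  0.2]
[ 0.56164425 -0.17232987  0.10021451] [ 0.1 -0.3 -0.3  0.1] -0.09891375578869822 0.06095100198807587
[ 0.56504748 -0.29207513  0.10708049] [-0.5  1.2  1.1 -0.2] -0.1013471134093559 -0.058817899535395284
```

Request:
play_rows(
  fingers=[110, 110, 110, 110, 110, 110, 110, 255, 255, 255, 255, 255, 255, 255, 255],
  linear=[
    [0.5, -1, 30],
    [0.5, -1, 60],
    [0.5, -1, 85],
    [0.5, -1, 100],
    [0.5, -1, 113],
    [0.5, -1, 113],
    [0.5, -1, 113],
    [0.5, -1, 113],
    [0.5, -1, 113],
    [0.5, -1, 113],
    [0.5, -1, 113],
    [0.5, -1, 113],
    [0.5, -1, 113],
    [0.5, -1, 113],
    [0.5, -1, 113],
  ],
  rot=[
    [0, 0, 0],
    [0, 0, 0],
    [0, 0, 0],
    [0, 0, 0],
    [0, 0, 0],
    [0, 0, 0],
    [0, 0, 0],
    [0, 0, 0],
    [0, 0, 0],
    [0, 0, 0],
    [0, 0, 0],
    [0, 0, 0],
    [0, 0, 0],
    [0, 0, 0],
    [0, 0, 0],
  ],
)

```text
time_s: 3.25
position: [0.5638, -0.2334, 0.0796]
tcp_rot: [[-0.048, 0.999, 0.0], [0.999, 0.048, -0.0], [-0.0, 0.0, -1.0]]
force: [-0.3, 0.6, 0.9]
opening: 0.122
```

```bash
sed -i 's/^CH=.*;/CH=np.array([0.6634,-0.2285,0.0487]);/' h.py; python3 - <<'E'
from h import *
s=bot.read_state(); print(s['position'],s['force'],s['opening'])
th0=np.arctan2(.03,.175); r=np.hypot(.03,.175)
ux=np.array([np.cos(CH[2]),np.sin(CH[2]),0])
Q=s['tcp_rot']
for d in range(5,56,5):
    t=th0+np.radians(d)
    dx=-r*np.cos(t)+.175; dz=r*np.sin(t)-.03
    print(d,(Q.T@(ux*dx+[0,0,dz])*1000).round(1))
E
```

```text
[ 0.56381639 -0.23343452  0.07960177] [-0.33134602  0.57778063  0.90610726] 0.12167947253242
5 [  0.    3.3 -15.1]
10 [  0.    7.9 -29.9]
15 [  0.   13.7 -44.3]
20 [  0.   20.8 -58. ]
25 [  0.   29.1 -71.1]
30 [  0.   38.5 -83.5]
35 [  0.   48.9 -94.9]
40 [   0.    60.3 -105.5]
45 [   0.    72.5 -114.9]
50 [ 1.000e-01  8.550e+01 -1.233e+02]
55 [ 1.000e-01  9.920e+01 -1.305e+02]
```

Request:
play_rows(
  fingers=[255, 255, 255, 255, 255, 255, 255, 255, 255, 255, 255, 255, 255, 255, 255, 255, 255, 255, 255],
  linear=[
    [0, 1.5, -7.5],
    [0, 3.3, -15.1],
    [0, 5.5, -22.5],
    [0, 7.9, -29.9],
    [0, 10.7, -37],
    [0, 13.7, -44.3],
    [0, 17, -51],
    [0, 20.8, -58],
    [0, 24.8, -64.5],
    [0, 29.1, -71.1],
    [0, 33.7, -77.3],
    [0, 38.5, -83.5],
    [0, 43.6, -89.3],
    [0, 48.9, -94.9],
    [0, 54.5, -100.3],
    [0, 60.3, -105.5],
    [0, 66.3, -110.3],
    [0, 72.5, -114.9],
    [0, 72.5, -114.9],
  ],
  rot=[
    [0, 0, 0],
    [0, 0, 0],
    [0, 0, 0],
    [0, 0, 0],
    [0, 0, 0],
    [0, 0, 0],
    [0, 0, 0],
    [0, 0, 0],
    [0, 0, 0],
    [0, 0, 0],
    [0, 0, 0],
    [0, 0, 0],
    [0, 0, 0],
    [0, 0, 0],
    [0, 0, 0],
    [0, 0, 0],
    [0, 0, 0],
    [0, 0, 0],
    [0, 0, 0],
  ],
)

```text
time_s: 5.15
position: [0.6391, -0.2295, 0.1894]
tcp_rot: [[-0.048, 0.999, 0.004], [0.999, 0.048, 0.001], [0.001, 0.004, -1.0]]
force: [15.0, -2.9, -25.7]
opening: 0.122
```

```bash
python3 - <<'E'
from h import *
s=bot.read_state(); print(s['position'],s['force'],s['opening'])
d=s['position']-loc(CH,.075,0,0); print(np.hypot(d[0],d[1]))
im=crop('side','s2',240,120,520,360,2.8)
E
```

```text
[ 0.63908398 -0.22950456  0.18941715] [ 15.03370015  -2.92623694 -25.74247675] 0.121987345967623
0.09933626068794651
```

View pics/s2.png

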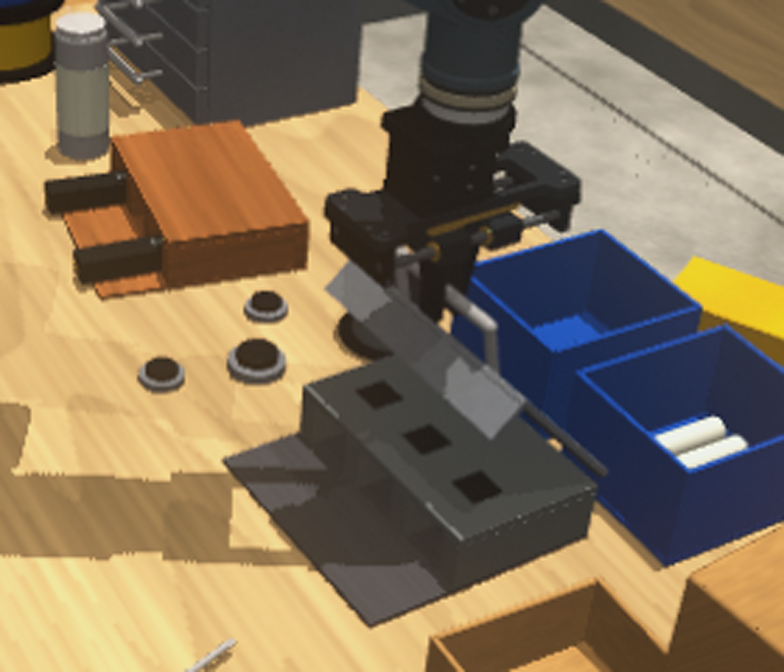

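Request:
play_rows(
  fingers=[120, 120, 120, 120, 120, 120, 120, 120, 120, 120],
  linear=[
    [0, 0, 0],
    [0, 0, 0],
    [0, 0, 0],
    [0, 0, 0],
    [0, 0, 0],
    [0, 0, -20],
    [0, 0, -50],
    [0, 0, -80],
    [0, 0, -110],
    [0, 0, -110],
  ],
  rot=[
    [0, 0, 0],
    [0, 0, 0],
    [0, 0, 0],
    [0, 0, 0],
    [0, 0, 0],
    [0, 0, 0],
    [0, 0, 0],
    [0, 0, 0],
    [0, 0, 0],
    [0, 0, 0],
  ],
)

```text
time_s: 6.2
position: [0.6383, -0.2313, 0.3108]
tcp_rot: [[-0.048, 0.999, 0.01], [0.999, 0.048, -0.006], [-0.006, 0.01, -1.0]]
force: [0.2, -0.3, 0.1]
opening: 0.526
```

```bash
python3 - <<'E'
from h import *
# rack targets
im=crop('side','s3',320,200,520,360,4)
th0=np.arctan2(.03,.175); r=np.hypot(.03,.175)
for d in (40,45,50):
    t=th0+np.radians(d)
    print(d,[((proj('side',loc(CH,.075-r*np.cos(t),y,.062+r*np.sin(t)))[0]-[320,200])*4).round() for y in (.06,-.06)])
for d in (0,):
    P=[loc(RK,-.16,.07,.034),loc(RK,-.16,-.07,.034)]; print(P)
E
```

```text
40 [array([224.,  68.]), array([352., 177.])]
45 [array([244.,  48.]), array([372., 156.])]
50 [array([264.,  30.]), array([394., 137.])]
[array([0.52950336, 0.34084128, 0.034     ]), array([0.50762738, 0.20256098, 0.034     ])]
```

View pics/s3.png

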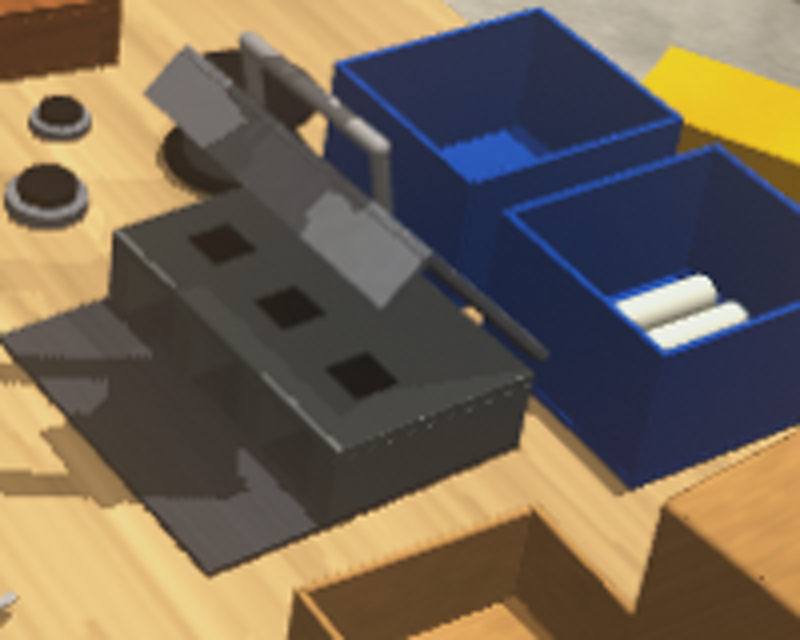

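```bash
python3 - <<'E'
from h import *
im=crop('top','t2',155,130,275,250,5)
E
```

```text
(no output)
```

View pics/t2.png

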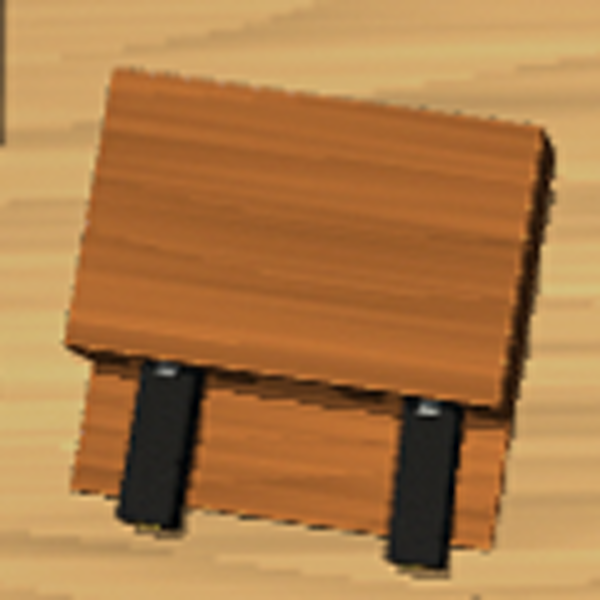

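```bash
python3 - <<'E'
from h import *
plan([([.559,.186,.13],Rv(175)),([.559,.186,.010],Rv(175))])
E
```

```text
t 6.3 P [ 0.636  -0.23    0.3056] F [-0.9  0.6  0.2] op 0.531 j [-29.  30.  68.  -0.  81. -32.]
[419.4, -57.3, 175.1] [0.03, 0.12, -82.26]
[419.6, -57.5, 295.1] [0.03, 0.12, -82.26]
```

Request:
play_rows(
  fingers=[0, 0, 0, 0, 0, 0, 0, 0, 0, 0, 0, 0, 0, 0, 0, 0, 0, 0],
  linear=[
    [420, -57, 0],
    [420, -57, 0],
    [420, -57, 0],
    [420, -57, 0],
    [420, -57, 0],
    [420, -57, 0],
    [420, -57, 0],
    [420, -57, 0],
    [420, -57, 0],
    [420, -57, 0],
    [420, -57, 50],
    [420, -57, 100],
    [420, -57, 140],
    [420, -57, 175],
    [420, -57, 175],
    [420, -57, 175],
    [420, -57, 175],
    [420, -57, 175],
  ],
  rot=[
    [0, 0, -82],
    [0, 0, -82],
    [0, 0, -82],
    [0, 0, -82],
    [0, 0, -82],
    [0, 0, -82],
    [0, 0, -82],
    [0, 0, -82],
    [0, 0, -82],
    [0, 0, -82],
    [0, 0, -82],
    [0, 0, -82],
    [0, 0, -82],
    [0, 0, -82],
    [0, 0, -82],
    [0, 0, -82],
    [0, 0, -82],
    [0, 0, -82],
  ],
)

```text
time_s: 8.1
position: [0.5605, 0.1871, 0.1316]
tcp_rot: [[-0.996, 0.092, 0.004], [0.092, 0.996, 0.001], [-0.004, 0.001, -1.0]]
force: [-0.9, 0.7, 1.3]
opening: 0.999
```

```bash
python3 - <<'E'
from h import *
plan([([.559,.186,.010],Rv(175))])
E
```

```text
t 8.1 P [0.5605 0.1871 0.1316] F [-0.9  0.7  1.3] op 0.999 j [  8.  34.  92.   0.  54. -77.]
[1.9, -1.3, 121.6] [0.05, 0.24, -0.25]
```

Request:
play_rows(
  fingers=[0, 0, 0, 0, 0, 0, 0, 255, 255, 255, 255, 255, 255, 255],
  linear=[
    [2, -1, 40],
    [2, -1, 80],
    [2, -1, 100],
    [2, -1, 113],
    [2, -1, 121],
    [2, -1, 121],
    [2, -1, 121],
    [2, -1, 121],
    [2, -1, 121],
    [2, -1, 121],
    [2, -1, 121],
    [2, -1, 121],
    [2, -1, 121],
    [2, -1, 121],
  ],
  rot=[
    [0, 0, 0],
    [0, 0, 0],
    [0, 0, 0],
    [0, 0, 0],
    [0, 0, 0],
    [0, 0, 0],
    [0, 0, 0],
    [0, 0, 0],
    [0, 0, 0],
    [0, 0, 0],
    [0, 0, 0],
    [0, 0, 0],
    [0, 0, 0],
    [0, 0, 0],
  ],
)

```text
time_s: 9.5
position: [0.5569, 0.186, 0.0084]
tcp_rot: [[-0.996, 0.092, -0.0], [0.092, 0.996, -0.0], [0.0, -0.0, -1.0]]
force: [0.2, 0.1, 0.0]
opening: 0.448
```

Request:
play_rows(
  fingers=[255, 255, 255, 255, 255, 255, 255, 255, 255, 255, 255, 255, 255, 255, 255, 255, 255, 255, 255],
  linear=[
    [0, 0, 0],
    [0, 0, 0],
    [0, 0, 0],
    [0, 0, 0],
    [0, 0, 0],
    [0, 0, -4],
    [15, 1, -5],
    [35, 2, -5],
    [55, 4, -5],
    [75, 5, -5],
    [95, 6, -5],
    [115, 8, -5],
    [135, 9, -5],
    [148, 10, -5],
    [148, 10, -25],
    [148, 10, -60],
    [148, 10, -100],
    [148, 10, -140],
    [148, 10, -140],
  ],
  rot=[
    [0, 0, 0],
    [0, 0, 0],
    [0, 0, 0],
    [0, 0, 0],
    [0, 0, 0],
    [0, 0, 0],
    [0, 0, 0],
    [0, 0, 0],
    [0, 0, 0],
    [0, 0, 0],
    [0, 0, 0],
    [0, 0, 0],
    [0, 0, 0],
    [0, 0, 0],
    [0, 0, 0],
    [0, 0, 0],
    [0, 0, 0],
    [0, 0, 0],
    [0, 0, 0],
  ],
)

```text
time_s: 11.4
position: [0.4142, 0.2105, 0.153]
tcp_rot: [[-0.996, 0.091, 0.012], [0.091, 0.996, 0.003], [-0.011, 0.004, -1.0]]
force: [1.8, 0.4, -2.7]
opening: 0.345
```

```bash
python3 - <<'E'
from h import *
im=crop('side','s4',0,0,640,480,1)
bay=loc(CH,-.107,-.07,0); print(bay)
t=[([.46,-.0,.22],Rv(90)),([.50,-.2,.22],Rv(2.8)),(bay+[0,0,.15],Rv(2.8))]
plan(t)
E
```

```text
[ 0.55993451 -0.30362585  0.        ]
t 11.45 P [0.4126 0.21   0.1509] F [-0.3  0.  -2.2] op 0.342 j [ 13.  24. 109.  -0.  46. -72.]
[-66.9, -204.6, -69.1] [0.39, 0.23, 84.75]
[-125.0, -400.1, -69.1] [0.61, -0.14, 171.95]
[-193.7, -498.0, 1.1] [0.61, -0.14, 171.95]
```

View pics/s4.png

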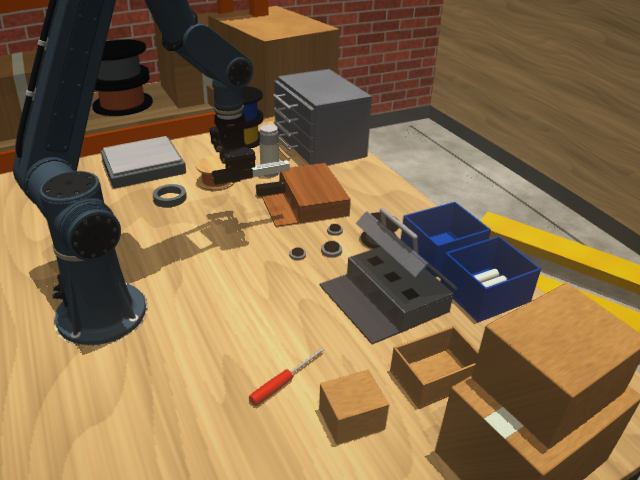

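```bash
python3 - <<'E'
from h import *
plan([(loc(CH,-.19,-.07,.22),Rv(2.8)),(loc(CH,-.19,-.07,.012),Rv(2.8)),(loc(CH,-.107,-.07,.012),Rv(2.8))])
E
```

```text
t 11.45 P [0.4126 0.21   0.1509] F [-0.3  0.  -2.2] op 0.342 j [ 13.  24. 109.  -0.  46. -72.]
[-112.0, -509.4, -69.5] [0.61, -0.14, 171.95]
[-110.6, -509.9, 138.5] [0.61, -0.14, 171.95]
[-192.7, -498.3, 139.1] [0.61, -0.14, 171.95]
```

Request:
play_rows(
  fingers=[255, 255, 255, 255, 255, 255, 255, 255, 255, 255, 255, 255, 255, 255, 255, 255, 255, 255, 255, 255],
  linear=[
    [0, 0, -30],
    [0, 0, -70],
    [-6, -28, -70],
    [-12, -56, -70],
    [-18, -85, -70],
    [-25, -113, -70],
    [-31, -141, -70],
    [-37, -170, -70],
    [-43, -198, -70],
    [-50, -226, -70],
    [-56, -255, -70],
    [-62, -283, -70],
    [-68, -311, -70],
    [-75, -340, -70],
    [-81, -368, -70],
    [-87, -396, -70],
    [-93, -425, -70],
    [-100, -453, -70],
    [-106, -481, -70],
    [-112, -509, -70],
  ],
  rot=[
    [0, 0, 8],
    [0, 0, 16],
    [0, 0, 24],
    [0, 0, 32],
    [0, 0, 40],
    [0, 0, 48],
    [0, 0, 56],
    [0, 0, 64],
    [0, 0, 72],
    [0, 0, 80],
    [0, 0, 88],
    [0, 0, 96],
    [0, 0, 104],
    [0, 0, 112],
    [0, 0, 120],
    [0, 0, 128],
    [0, 0, 136],
    [0, 0, 144],
    [0, 0, 152],
    [0, 0, 160],
  ],
)

```text
time_s: 13.45
position: [0.4745, -0.3081, 0.2159]
tcp_rot: [[0.969, 0.248, -0.003], [0.248, -0.969, 0.003], [-0.002, -0.004, -1.0]]
force: [0.3, 0.1, -2.4]
opening: 0.341
```

```bash
python3 - <<'E'
from h import *
plan([(loc(CH,-.19,-.07,.22),Rv(2.8)),(loc(CH,-.19,-.07,.012),Rv(2.8)),(loc(CH,-.107,-.07,.012),Rv(2.8))])
im=crop('side','s5',160,120,480,360,2.5)
E
```

```text
t 13.45 P [ 0.4745 -0.3081  0.2159] F [ 0.3  0.1 -2.4] op 0.341 j [-44.  26.  91.   0.  63.  31.]
[2.5, 0.2, -4.1] [-0.2, 0.14, 11.59]
[3.0, 0.9, 203.9] [-0.2, 0.14, 11.59]
[84.3, 17.6, 203.7] [-0.2, 0.14, 11.59]
```

View pics/s5.png

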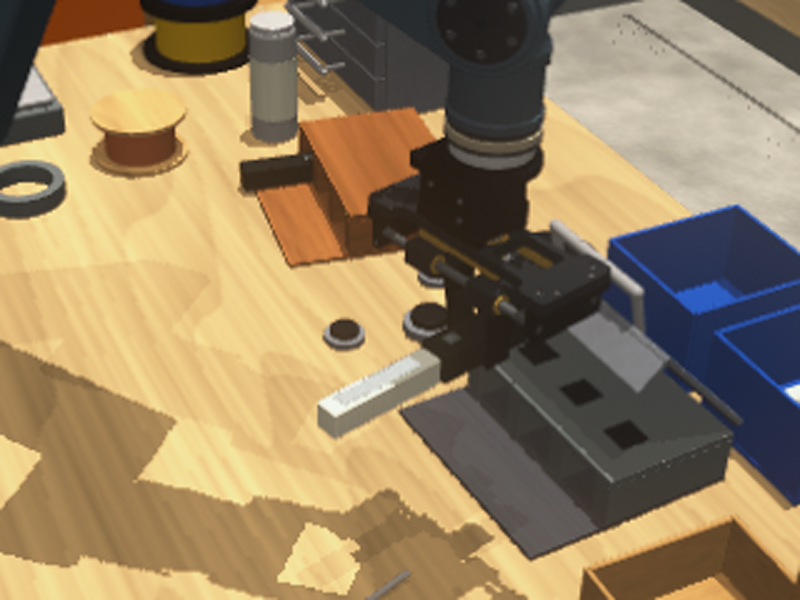

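Request:
play_rows(
  fingers=[255, 255, 255, 255, 255, 255, 255, 255, 255, 255, 255, 255],
  linear=[
    [3, 0, 0],
    [3, 0, 0],
    [3, 0, 40],
    [3, 0, 80],
    [3, 1, 120],
    [3, 1, 150],
    [3, 1, 175],
    [3, 1, 190],
    [3, 1, 198],
    [3, 1, 201],
    [3, 1, 201],
    [3, 1, 201],
  ],
  rot=[
    [0, 0, 6],
    [0, 0, 11.6],
    [0, 0, 11.6],
    [0, 0, 11.6],
    [0, 0, 11.6],
    [0, 0, 11.6],
    [0, 0, 11.6],
    [0, 0, 11.6],
    [0, 0, 11.6],
    [0, 0, 11.6],
    [0, 0, 11.6],
    [0, 0, 11.6],
  ],
)

```text
time_s: 14.7
position: [0.479, -0.3082, 0.018]
tcp_rot: [[0.998, 0.055, 0.001], [0.055, -0.998, -0.001], [0.001, 0.001, -1.0]]
force: [-0.1, 0.3, -1.5]
opening: 0.344
```

```bash
python3 - <<'E'
from h import *
plan([(loc(CH,-.107,-.07,.012),Rv(2.8))])
im=crop('side','s6',240,160,480,340,3.3)
im=crop('top','t6',340,130,500,290,4)
print((proj('top',[loc(CH,-.07,-.07,.05),loc(CH,-.15,-.07,.006)])-[340,130])*4)
E
```

```text
t 14.7 P [ 0.479  -0.3082  0.018 ] F [-0.1  0.3 -1.5] op 0.344 j [-44.  43.  98.  -0.  38.  43.]
[81.1, -0.1, 6.1] [0.06, -0.05, 0.35]
[[349.48956818 289.46887129]
 [346.19960199 418.63829458]]
```

View pics/s6.png

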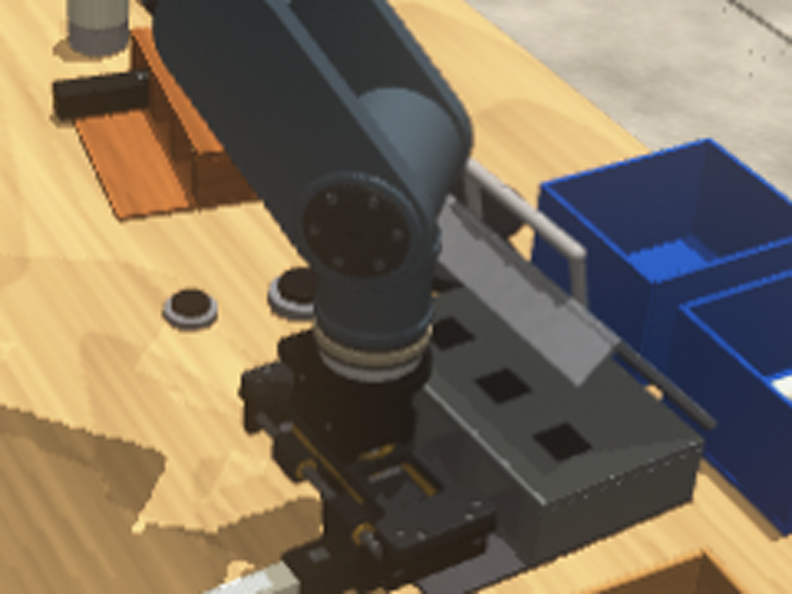

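View pics/t6.png

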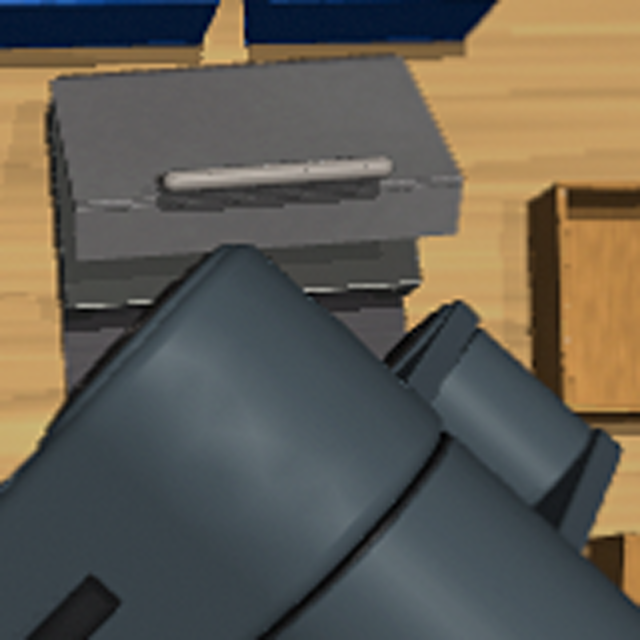

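Request:
play_rows(
  fingers=[255, 255, 255, 255, 255, 255, 255, 255, 255, 255],
  linear=[
    [8, 0, 0],
    [18, 0, 2],
    [28, 0, 3],
    [38, 0, 3],
    [48, 0, 3],
    [58, 0, 3],
    [66, 0, 3],
    [73, 0, 3],
    [73, 0, 3],
    [73, 0, 3],
  ],
  rot=[
    [0, 0, 0],
    [0, 0, 0],
    [0, 0, 0],
    [0, 0, 0],
    [0, 0, 0],
    [0, 0, 0],
    [0, 0, 0],
    [0, 0, 0],
    [0, 0, 0],
    [0, 0, 0],
  ],
)

```text
time_s: 15.8
position: [0.5512, -0.3036, 0.0143]
tcp_rot: [[0.998, 0.055, -0.001], [0.055, -0.998, 0.0], [-0.001, -0.0, -1.0]]
force: [-0.4, 0.1, -2.2]
opening: 0.342
```

```bash
python3 - <<'E'
from h import *
plan([(loc(CH,-.115,-.07,.009),Rv(2.8))])
im=crop('side','s7',300,200,500,360,4)
E
```

```text
t 15.8 P [ 0.5512 -0.3036  0.0143] F [-0.4  0.1 -2.2] op 0.342 j [-39.  46.  89.  -0.  45.  48.]
[0.7, 0.5, 5.3] [-0.02, 0.04, 0.36]
```

View pics/s7.png

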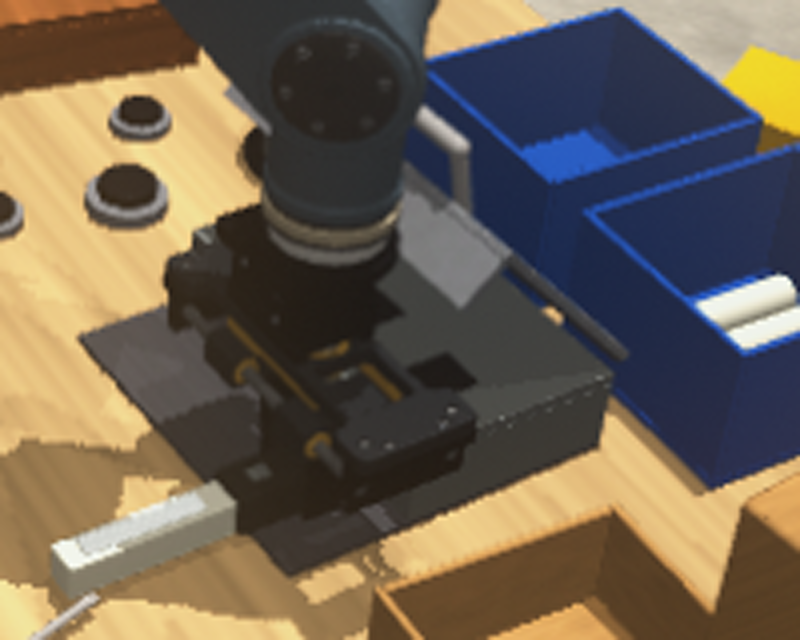

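Request:
play_rows(
  fingers=[255, 255, 255, 255, 255, 0, 0, 0, 0, 0, 0, 0, 0, 0, 0, 0, 0, 0, 0],
  linear=[
    [5, 0, 1],
    [10, 0, 3],
    [10, 0, 5.5],
    [10, 0, 5.5],
    [10, 0, 5.5],
    [10, 0, 5.5],
    [10, 0, 5.5],
    [10, 0, 5.5],
    [10, 0, 5.5],
    [10, 0, 5.5],
    [10, 0, 5.5],
    [10, 0, 5.5],
    [10, 0, -15],
    [10, 0, -50],
    [-20, 0, -80],
    [-60, 0, -80],
    [-100, 0, -80],
    [-105, 0, -80],
    [-105, 0, -80],
  ],
  rot=[
    [0, 0, 0],
    [0, 0, 0],
    [0, 0, 0],
    [0, 0, 0],
    [0, 0, 0],
    [0, 0, 0],
    [0, 0, 0],
    [0, 0, 0],
    [0, 0, 0],
    [0, 0, 0],
    [0, 0, 0],
    [0, 0, 0],
    [0, 0, 0],
    [0, 0, 0],
    [0, 0, 0],
    [0, 0, 0],
    [0, 0, 0],
    [0, 0, 0],
    [0, 0, 0],
  ],
)

```text
time_s: 17.75
position: [0.4458, -0.3097, 0.0947]
tcp_rot: [[0.999, 0.053, 0.0], [0.053, -0.999, 0.0], [0.0, -0.0, -1.0]]
force: [0.5, 0.4, 0.4]
opening: 1.002
```

```bash
python3 - <<'E'
from h import *
plan([(loc(CH,-.215,-.07,.009),Rv(2.8))])
im=crop('side','s8',280,200,480,360,4)
crop('top','t8',340,130,500,290,4)
E
```

```text
t 17.75 P [ 0.4458 -0.3097  0.0947] F [0.5 0.4 0.4] op 1.002 j [-47.  35. 100.   0.  45.  40.]
[6.3, -0.5, 85.7] [-0.01, -0.0, 0.24]
```

View pics/s8.png

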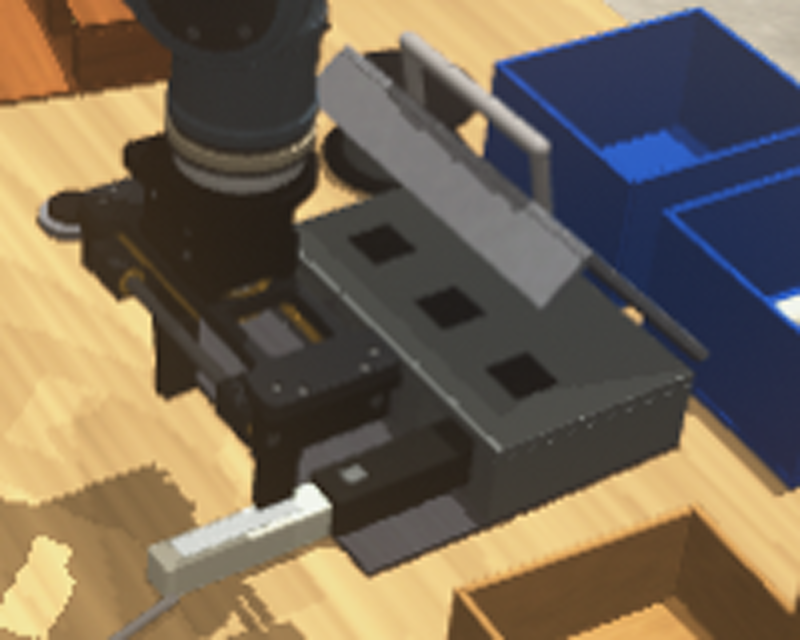

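View pics/t8.png

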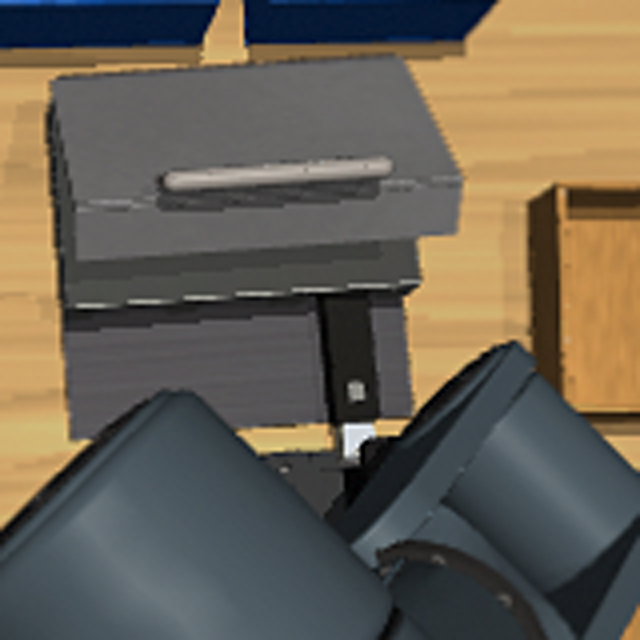

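```bash
python3 - <<'E'
from h import *
print(unproj('top',[(437,274),(446,300)],.008), unproj('side',[(323,350)],.008))
o=lambda a:np.array(a,float)/4+[340,130]-.375
print('handle', unproj('top',o([(317,300),(372,300),(331,420),(381,418)]),.034))
print('head', unproj('top',o([(343,440),(374,438)]),.030))
for y in (-.07,-.128,-.012): print(loc(CH,-.215,y,0))
E
```

```text
[[ 0.41195431 -0.3292816   0.008     ]
 [ 0.34332754 -0.35058361  0.008     ]] [[ 0.41310448 -0.32524131  0.008     ]]
handle [[ 0.59379908 -0.28261191  0.034     ]
 [ 0.59326894 -0.31883851  0.034     ]
 [ 0.51453798 -0.28896263  0.034     ]
 [ 0.51533826 -0.32175124  0.034     ]]
head [[ 0.50166876 -0.29716475  0.03      ]
 [ 0.50266042 -0.3175542   0.03      ]]
[ 0.45206256 -0.30888337  0.        ]
[ 0.45488604 -0.3668146   0.        ]
[ 0.44923908 -0.25095213  0.        ]
```

```bash
python3 - <<'E'
from h import *
plan([([.463,-.3088,.0095],Rv(3)),([.463+.0869,-.3088+.0042,.0095],Rv(3))])
E
```

```text
t 17.85 P [ 0.4479 -0.3104  0.0947] F [-0.9 -0.1 -0.8] op 0.998 j [-46.  35. 100.   0.  45.  40.]
[15.0, -0.9, 85.2] [0.09, -0.1, 0.14]
[102.0, -0.3, 85.4] [0.09, -0.1, 0.14]
```

Request:
play_rows(
  fingers=[0, 0, 0, 0, 0, 0, 0, 255, 255, 255, 255, 255, 255, 255, 255, 255, 255, 255, 255, 255],
  linear=[
    [15, -1, 0],
    [15, -1, 30],
    [15, -1, 60],
    [15, -1, 77],
    [15, -1, 84],
    [15, -1, 84],
    [15, -1, 84],
    [15, -1, 84],
    [15, -1, 84],
    [15, -1, 84],
    [15, -1, 84],
    [15, -1, 84],
    [15, -1, 84],
    [15, -1, 84],
    [15, -1, 84],
    [15, -1, 84],
    [15, -1, 84],
    [15, -1, 84],
    [15, -1, 84],
    [15, -1, 84],
  ],
  rot=[
    [0, 0, 0],
    [0, 0, 0],
    [0, 0, 0],
    [0, 0, 0],
    [0, 0, 0],
    [0, 0, 0],
    [0, 0, 0],
    [0, 0, 0],
    [0, 0, 0],
    [0, 0, 0],
    [0, 0, 0],
    [0, 0, 0],
    [0, 0, 0],
    [0, 0, 0],
    [0, 0, 0],
    [0, 0, 0],
    [0, 0, 0],
    [0, 0, 0],
    [0, 0, 0],
    [0, 0, 0],
  ],
)

```text
time_s: 19.85
position: [0.4615, -0.3077, 0.0104]
tcp_rot: [[0.998, 0.055, 0.0], [0.055, -0.998, -0.0], [0.0, 0.0, -1.0]]
force: [0.2, -0.1, 0.1]
opening: 0.251
```

```bash
python3 - <<'E'
from h import *
plan([])
im=crop('side','s9',280,200,480,360,4)
E
```

```text
t 19.85 P [ 0.4615 -0.3077  0.0104] F [ 0.2 -0.1  0.1] op 0.251 j [-45.  44. 100.  -0.  36.  42.]
```

View pics/s9.png

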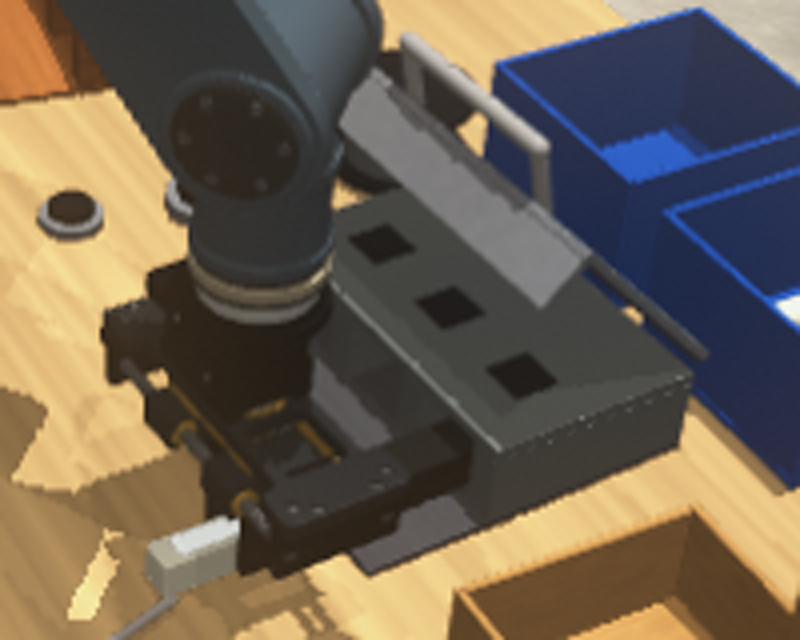

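Request:
play_rows(
  fingers=[255, 255, 255, 255, 255, 255, 255, 255, 255, 255, 255, 255],
  linear=[
    [8, 0, -1],
    [16, 0, -1],
    [24, 0, -1],
    [32, 0, -1],
    [40, 0, -1],
    [48, 0, -1],
    [56, 0, -1],
    [64, 0, -1],
    [70, 0, -1],
    [75, 0, -1],
    [79, 0, -1],
    [79, 0, -1],
  ],
  rot=[
    [0, 0, 0],
    [0, 0, 0],
    [0, 0, 0],
    [0, 0, 0],
    [0, 0, 0],
    [0, 0, 0],
    [0, 0, 0],
    [0, 0, 0],
    [0, 0, 0],
    [0, 0, 0],
    [0, 0, 0],
    [0, 0, 0],
  ],
)

```text
time_s: 21.1
position: [0.541, -0.3034, 0.0115]
tcp_rot: [[0.998, 0.055, 0.0], [0.055, -0.998, -0.0], [0.0, 0.0, -1.0]]
force: [0.4, -0.6, -1.8]
opening: 0.248
```

Request:
play_rows(
  fingers=[255, 255, 255, 255, 255],
  linear=[
    [3, 0, 0],
    [6, 0, 0],
    [8, 0, 0],
    [10, 0, 0],
    [10, 0, 0],
  ],
  rot=[
    [0, 0, 0],
    [0, 0, 0],
    [0, 0, 0],
    [0, 0, 0],
    [0, 0, 0],
  ],
)

```text
time_s: 21.6
position: [0.5498, -0.3026, 0.0113]
tcp_rot: [[0.998, 0.055, -0.001], [0.055, -0.998, 0.001], [-0.001, -0.001, -1.0]]
force: [-2.0, 0.0, -1.4]
opening: 0.246
```

Request:
play_rows(
  fingers=[255, 255, 255, 255, 255],
  linear=[
    [1, 0, 1],
    [2, 0, 1],
    [3, 0, 1],
    [4, 0, 1],
    [4, 0, 1],
  ],
  rot=[
    [0, 0, 0],
    [0, 0, 0],
    [0, 0, 0],
    [0, 0, 0],
    [0, 0, 0],
  ],
)

```text
time_s: 22.1
position: [0.5498, -0.3024, 0.0104]
tcp_rot: [[0.998, 0.056, -0.009], [0.056, -0.998, 0.002], [-0.009, -0.003, -1.0]]
force: [-13.1, -3.1, 4.6]
opening: 0.246
```

```bash
python3 - <<'E'
from h import *
plan([])
im=crop('side','s10',280,200,480,360,4)
E
```

```text
t 22.1 P [ 0.5498 -0.3024  0.0104] F [-13.1  -3.1   4.6] op 0.246 j [-39.  47.  89.  -0.  45.  48.]
```

View pics/s10.png

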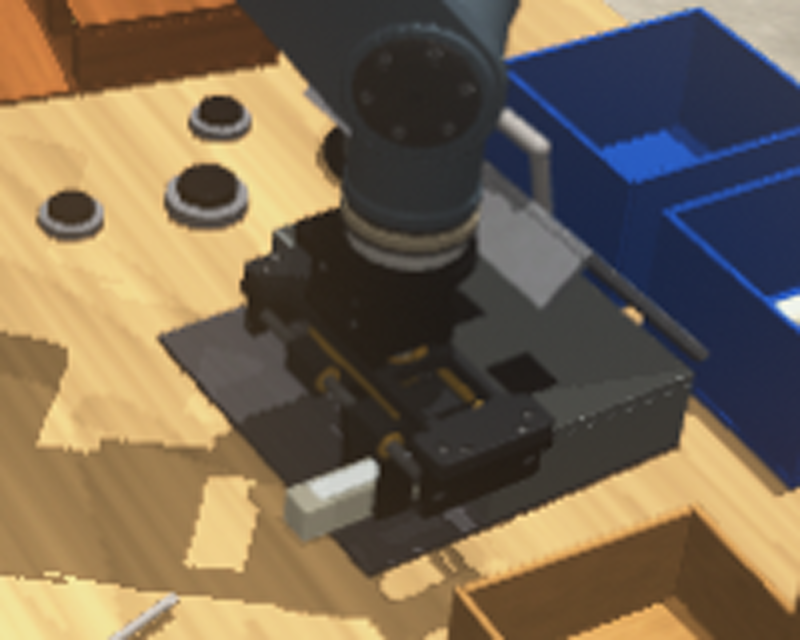

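Request:
play_rows(
  fingers=[255, 100, 100, 100, 100, 100, 100, 100, 100, 100, 100, 100, 100, 100, 100],
  linear=[
    [-3, 0, -1],
    [-3, 0, -1],
    [-3, 0, -1],
    [-3, 0, -1],
    [-3, 0, -1],
    [-3, 0, -1],
    [-3, 0, -1],
    [-3, 0, -30],
    [-15, 0, -60],
    [-40, 0, -100],
    [-60, 0, -140],
    [-60, 0, -180],
    [-60, 0, -210],
    [-60, 0, -210],
    [-60, 0, -210],
  ],
  rot=[
    [0, 0, 0],
    [0, 0, 0],
    [0, 0, 0],
    [0, 0, 0],
    [0, 0, 0],
    [0, 0, 0],
    [0, 0, 0],
    [0, 0, 0],
    [0, 0, 0],
    [0, 0, 0],
    [0, 0, 0],
    [0, 0, 0],
    [0, 0, 0],
    [0, 0, 0],
    [0, 0, 0],
  ],
)

```text
time_s: 23.65
position: [0.4945, -0.3059, 0.2211]
tcp_rot: [[0.998, 0.055, 0.001], [0.055, -0.998, -0.001], [0.001, 0.001, -1.0]]
force: [-0.5, 0.4, -0.2]
opening: 0.61
```

```bash
python3 - <<'E'
from h import *
plan([([.585,.324,.25],Rv(172)),([.585,.324,.0095],Rv(172))])
im=crop('side','s11',280,200,480,360,4)
im=crop('top','t11',155,130,275,250,5)
E
```

```text
t 23.65 P [ 0.4945 -0.3059  0.2211] F [-0.5  0.4 -0.2] op 0.61 j [-43.  27.  89.   0.  64.  44.]
[124.9, -624.0, -29.4] [0.1, 0.08, -168.85]
[124.7, -624.2, 211.1] [0.1, 0.08, -168.85]
```

View pics/s11.png

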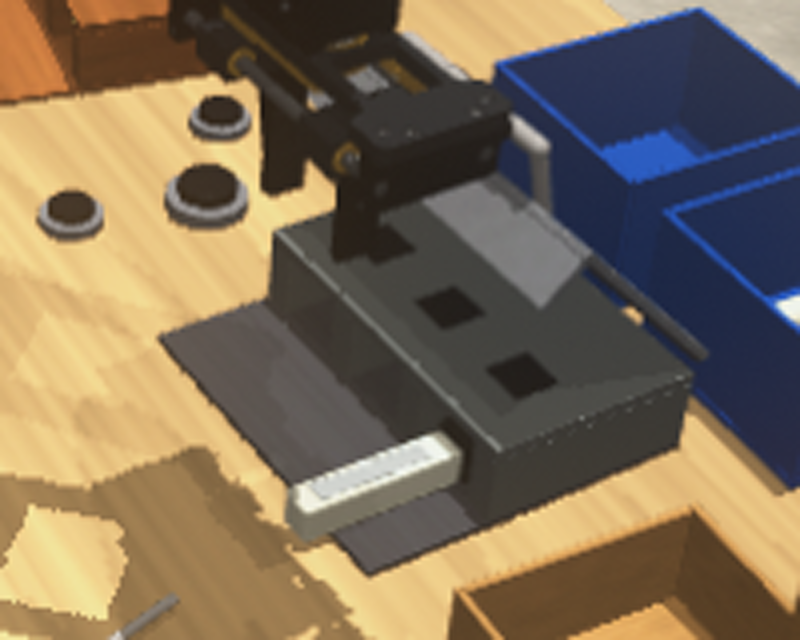

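View pics/t11.png

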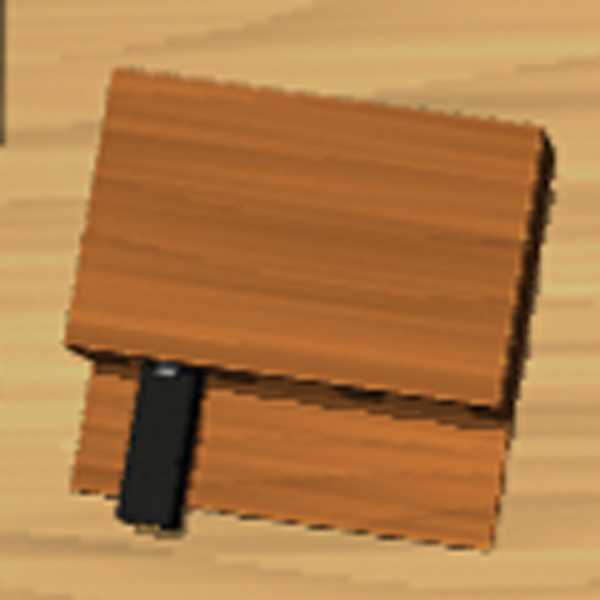

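```bash
python3 - <<'E'
from h import *
print('can base', unproj('top',[(145,205)],0),'top',unproj('top',[(122,190)],.13),unproj('top',[(110,190),(134,190)],.13))
print('drum', unproj('top',[(127,266),(157,268)],.05),unproj('top',[(157,268)],.0))
print(loc(RK,-.08,.07,0))
im=crop('top','t12',90,150,220,300,5)
E
```

```text
can base [[0.61009069 0.45091294 0.        ]] top [[0.6270491  0.46368495 0.13      ]] [[0.62762909 0.49375882 0.13      ]
 [0.62647708 0.43370039 0.13      ]]
drum [[0.4434636  0.47736057 0.05      ]
 [0.43728767 0.39892903 0.05      ]] [[0.43924194 0.41509346 0.        ]]
[0.60852068 0.32834071 0.        ]
```

View pics/t12.png

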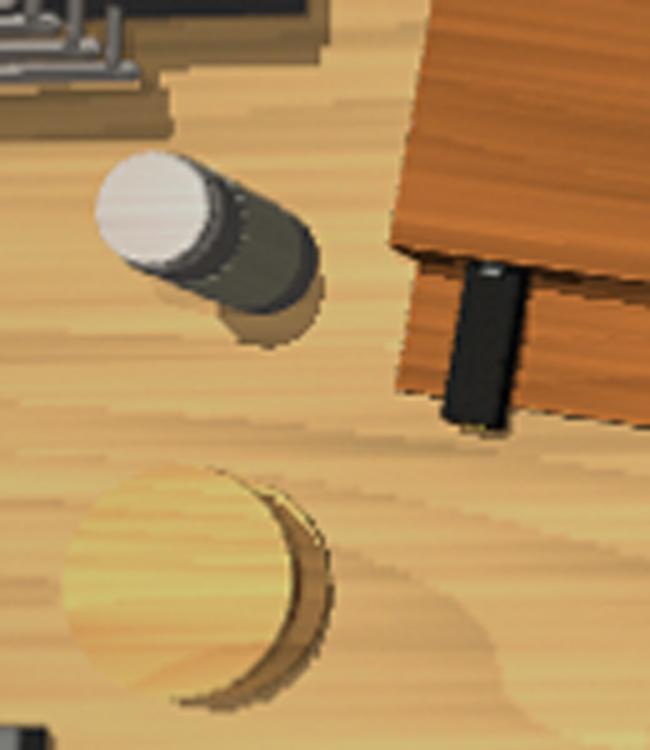

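```bash
python3 - <<'E'
from h import *
im=crop('side','s13',220,90,380,230,5)
o=lambda a:np.array(a,float)/5+[90,150]-.4
print(unproj('top',o([(220,275),(318,250),(290,310)]),0)) # base outline
E
```

```text
[[0.61174319 0.482253   0.        ]
 [0.62450201 0.42873624 0.        ]
 [0.59190691 0.44340318 0.        ]]
```

View pics/s13.png

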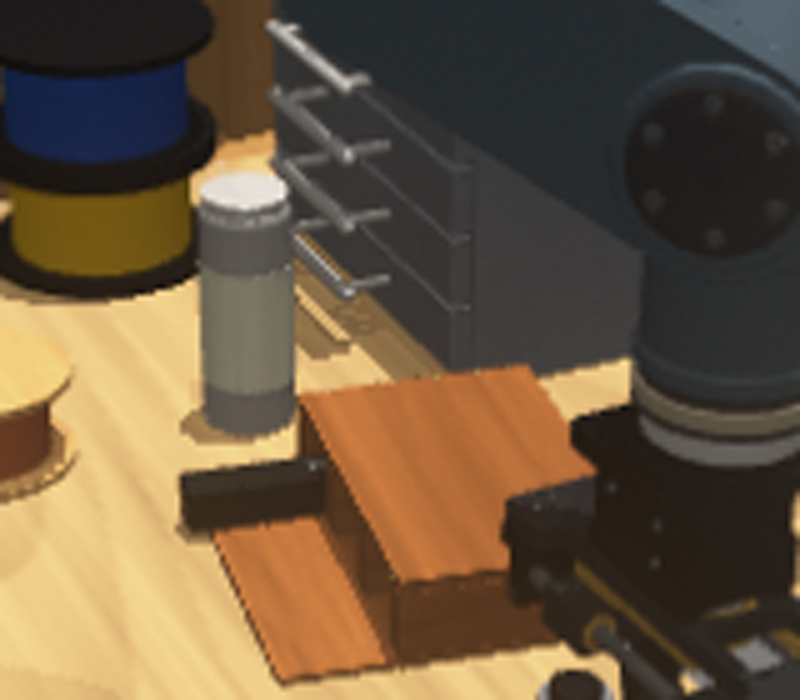

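```bash
python3 - <<'E'
from h import *
o=lambda a:np.array(a,float)/5+[90,150]-.4
print(unproj('top',o([(333,590)]),0.0))
for h in (.04,.05,.06,.07,.08): print(h,unproj('top',o([(295,590),(62,590),(180,465),(180,700)]),h)[:,:2].round(3).tolist())
plan([([.572,.326,.25],Rv(172)),([.572,.326,.0095],Rv(172))])
E
```

```text
[[0.44033855 0.41727169 0.        ]]
0.04 [[0.439, 0.424], [0.441, 0.547], [0.505, 0.486], [0.383, 0.484]]
0.05 [[0.439, 0.421], [0.44, 0.543], [0.504, 0.482], [0.383, 0.48]]
0.06 [[0.438, 0.417], [0.44, 0.539], [0.503, 0.479], [0.383, 0.476]]
0.07 [[0.438, 0.414], [0.439, 0.534], [0.502, 0.475], [0.383, 0.472]]
0.08 [[0.437, 0.411], [0.439, 0.53], [0.501, 0.471], [0.383, 0.468]]
t 23.85 P [ 0.4937 -0.3051  0.2186] F [-0.1  0.1  0.6] op 0.608 j [-43.  27.  89.  -0.  64.  44.]
[112.8, -625.9, -30.0] [-0.25, -0.21, -168.84]
[113.5, -625.2, 210.5] [-0.25, -0.21, -168.84]
```

Request:
play_rows(
  fingers=[0, 0, 0, 0, 0, 0, 0, 0, 0, 0, 0, 0, 0, 0, 0, 0, 0, 0, 0, 0],
  linear=[
    [0, -20, -30],
    [6, -50, -30],
    [12, -85, -30],
    [18, -120, -30],
    [25, -155, -30],
    [32, -190, -30],
    [39, -225, -30],
    [46, -260, -30],
    [53, -295, -30],
    [60, -330, -30],
    [66, -365, -30],
    [72, -400, -30],
    [78, -435, -30],
    [84, -470, -30],
    [90, -500, -30],
    [96, -530, -30],
    [101, -560, -30],
    [106, -590, -30],
    [113, -626, -30],
    [113, -626, -30],
  ],
  rot=[
    [0, 0, -8],
    [0, 0, -16],
    [0, 0, -24],
    [0, 0, -32],
    [0, 0, -40],
    [0, 0, -48],
    [0, 0, -56],
    [0, 0, -64],
    [0, 0, -72],
    [0, 0, -80],
    [0, 0, -88],
    [0, 0, -96],
    [0, 0, -104],
    [0, 0, -112],
    [0, 0, -120],
    [0, 0, -128],
    [0, 0, -136],
    [0, 0, -144],
    [0, 0, -152],
    [0, 0, -160],
  ],
)

```text
time_s: 25.85
position: [0.5725, 0.3296, 0.2484]
tcp_rot: [[-0.96, 0.281, -0.002], [0.28, 0.96, 0.001], [0.002, 0.001, -1.0]]
force: [-0.1, -0.0, 0.7]
opening: 1.0
```

```bash
python3 - <<'E'
from h import *
plan([([.572,.326,.25],Rv(172)),([.572,.326,.0095],Rv(172))])
im=crop('side','s14',160,90,400,270,3.3)
E
```

```text
t 25.85 P [0.5725 0.3296 0.2484] F [-0.1 -0.   0.7] op 1.0 j [ 20.  32.  75.   0.  74. -54.]
[-0.6, -3.6, -1.6] [0.06, -0.11, -8.29]
[-1.0, -3.9, 238.9] [0.06, -0.11, -8.29]
```

View pics/s14.png

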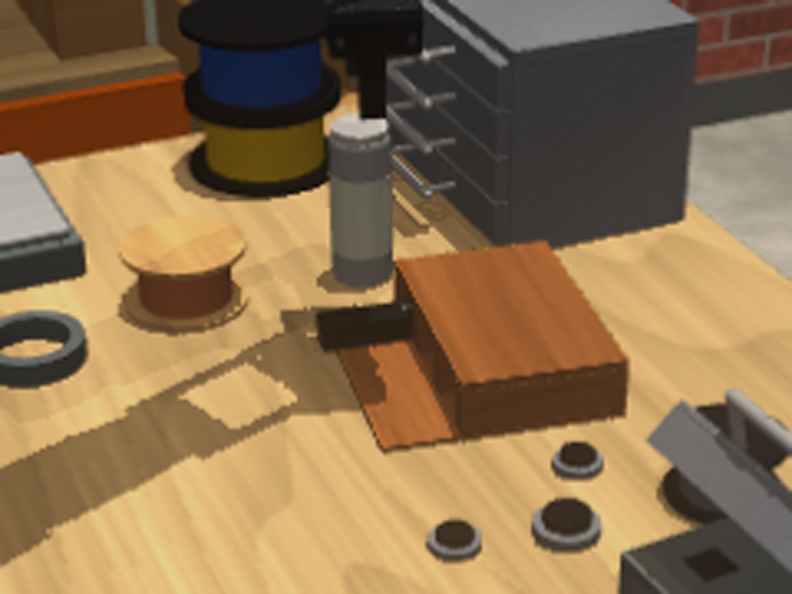

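Request:
play_rows(
  fingers=[0, 0, 0, 0, 0, 0, 0, 0, 0, 0],
  linear=[
    [-1, -4, 0],
    [-1, -4, 0],
    [-1, -4, 0],
    [-1, -4, 30],
    [-1, -4, 60],
    [-1, -4, 90],
    [-1, -4, 120],
    [-1, -4, 135],
    [-1, -4, 140],
    [-1, -4, 140],
  ],
  rot=[
    [0, 0, -4],
    [0, 0, -8.3],
    [0, 0, -8.3],
    [0, 0, -8.3],
    [0, 0, -8.3],
    [0, 0, -8.3],
    [0, 0, -8.3],
    [0, 0, -8.3],
    [0, 0, -8.3],
    [0, 0, -8.3],
  ],
)

```text
time_s: 26.9
position: [0.5728, 0.3211, 0.1101]
tcp_rot: [[-0.989, 0.15, -0.001], [0.15, 0.989, -0.0], [0.001, -0.0, -1.0]]
force: [-1.0, -0.2, 0.8]
opening: 1.004
```

```bash
python3 - <<'E'
from h import *
plan([([.572,.326,.0095],Rv(172))])
im=crop('side','s15',160,90,400,270,3.3)
im=crop('top','t15',90,130,250,290,4)
E
```

```text
t 26.9 P [0.5728 0.3211 0.1101] F [-1.  -0.2  0.8] op 1.004 j [ 20.  40.  83.  -0.  57. -62.]
[1.5, 4.8, 100.6] [-0.02, -0.04, -0.62]
```

View pics/s15.png

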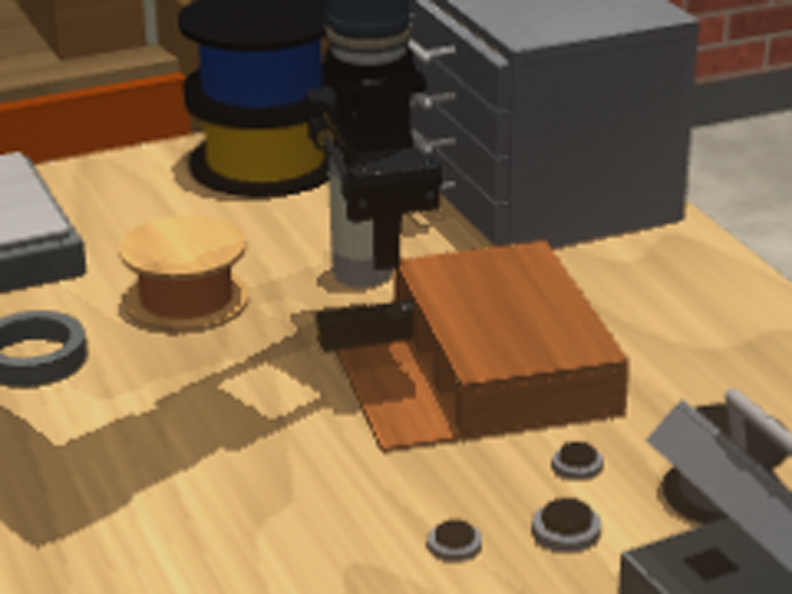

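View pics/t15.png

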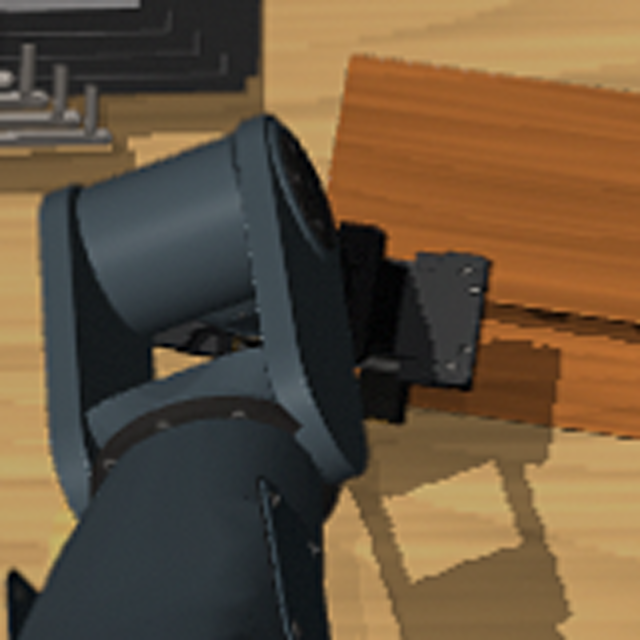

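```bash
python3 - <<'E'
from h import *
from scipy.optimize import least_squares
q=least_squares(lambda X:np.r_[(proj('top',X)-[120.5,191.4]).ravel(),(proj('side',X)-[268.6,127.6]).ravel()],[.6,.45,.15],x_scale=.1);print(q.x,q.fun)
for z in (.3,.35,.4,.45,.5): print(z,proj('side',[.413,.21,z]))
E
```

```text
[0.61736356 0.45443159 0.1622858 ] [-0.00267639  0.00721014  0.00995073 -0.00061754]
0.3 [[229.90841534 127.30513109]]
0.35 [[228.81241599 108.81527534]]
0.4 [[227.70396865  89.70307698]]
0.45 [[226.58570937  69.95876243]]
0.5 [[225.46091189  49.57603871]]
```

Request:
play_rows(
  fingers=[0, 0, 0, 0, 0, 0, 0, 0, 255, 255, 255, 255, 255, 255, 255, 255, 255, 255, 255, 255],
  linear=[
    [1, 4, 20],
    [1, 4, 45],
    [1, 4, 70],
    [1, 4, 88],
    [1, 4, 96],
    [1, 4, 100],
    [1, 4, 100],
    [1, 4, 100],
    [1, 4, 100],
    [1, 4, 100],
    [1, 4, 100],
    [1, 4, 100],
    [1, 4, 100],
    [1, 4, 100],
    [1, 4, 100],
    [1, 4, 100],
    [1, 4, 100],
    [1, 4, 100],
    [1, 4, 100],
    [1, 4, 100],
  ],
  rot=[
    [0, 0, 0],
    [0, 0, 0],
    [0, 0, 0],
    [0, 0, 0],
    [0, 0, 0],
    [0, 0, 0],
    [0, 0, 0],
    [0, 0, 0],
    [0, 0, 0],
    [0, 0, 0],
    [0, 0, 0],
    [0, 0, 0],
    [0, 0, 0],
    [0, 0, 0],
    [0, 0, 0],
    [0, 0, 0],
    [0, 0, 0],
    [0, 0, 0],
    [0, 0, 0],
    [0, 0, 0],
  ],
)

```text
time_s: 29.0
position: [0.5724, 0.3254, 0.0104]
tcp_rot: [[-0.989, 0.149, -0.0], [0.149, 0.989, 0.0], [0.0, 0.0, -1.0]]
force: [-0.5, 0.0, -0.4]
opening: 0.345
```

```bash
python3 - <<'E'
from h import *
ux=np.array([np.cos(RK[2]),np.sin(RK[2]),0])
P=bot.read_state()['position']
a=P+[-.03,0,.005]; b=P-ux*.148+[0,-.0,.005]
plan([(a,Rv(172)),(b,Rv(172))])
E
```

```text
t 29.0 P [0.5724 0.3254 0.0104] F [-0.5  0.  -0.4] op 0.345 j [ 20.  48.  84.   0.  47. -62.]
[29.7, -4.5, -5.0] [0.0, -0.0, -0.55]
[148.0, 1.1, -5.0] [0.0, -0.0, -0.55]
```

Request:
play_rows(
  fingers=[255, 255, 255, 255, 255, 255, 255, 255, 255, 255, 255, 255, 255, 255, 255, 255],
  linear=[
    [0, 0, -4],
    [12, -2, -5],
    [30, -4, -5],
    [48, -3.5, -5],
    [66, -3, -5],
    [84, -2, -5],
    [102, -1, -5],
    [120, 0, -5],
    [135, 0, -5],
    [148, 1, -5],
    [150, 1, -20],
    [150, 1, -50],
    [150, 1, -90],
    [150, 1, -130],
    [150, 1, -180],
    [150, 1, -180],
  ],
  rot=[
    [0, 0, 0],
    [0, 0, 0],
    [0, 0, 0],
    [0, 0, 0],
    [0, 0, 0],
    [0, 0, 0],
    [0, 0, 0],
    [0, 0, 0],
    [0, 0, 0],
    [0, 0, 0],
    [0, 0, 0],
    [0, 0, 0],
    [0, 0, 0],
    [0, 0, 0],
    [0, 0, 0],
    [0, 0, 0],
  ],
)

```text
time_s: 30.6
position: [0.4293, 0.3511, 0.1986]
tcp_rot: [[-0.989, 0.149, 0.016], [0.149, 0.989, 0.008], [-0.014, 0.01, -1.0]]
force: [1.2, 0.3, -1.6]
opening: 0.344
```

```bash
python3 - <<'E'
from h import *
plan([([.45,.0,.22],Rv(90)),(loc(CH,-.20,.07,.22),Rv(2.8))])
im=crop('side','s16',100,60,420,300,2.5)
E
```

```text
t 30.6 P [0.4293 0.3511 0.1986] F [ 1.2  0.3 -1.6] op 0.344 j [ 28.  26.  95.  -0.  58. -54.]
[-73.1, -343.9, -23.9] [1.07, 0.25, 81.43]
[-108.3, -508.8, -25.1] [1.29, -0.75, 168.63]
```

View pics/s16.png

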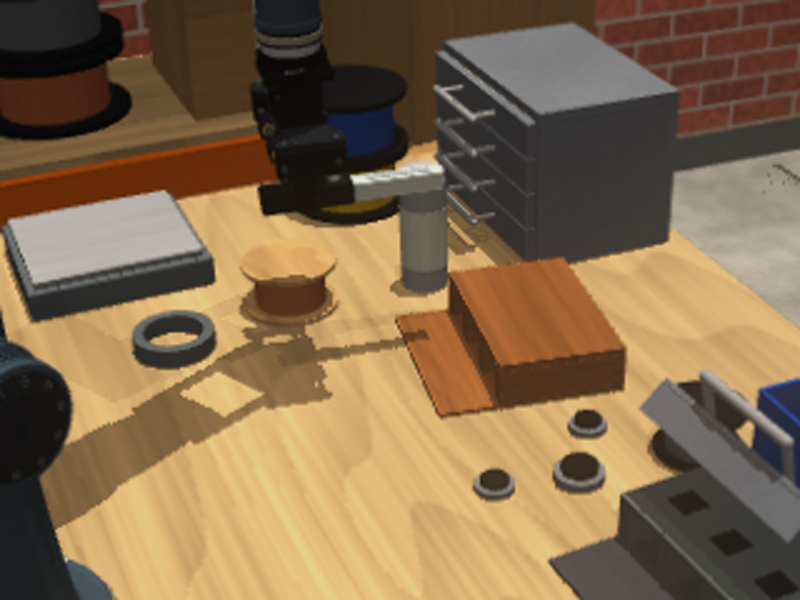

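Request:
play_rows(
  fingers=[255, 255, 255, 255, 255, 255, 255, 255, 255, 255, 255, 255, 255, 255, 255, 255, 255, 255, 255, 255],
  linear=[
    [0, 0, -15],
    [-6, -20, -25],
    [-12, -48, -25],
    [-18, -76, -25],
    [-24, -104, -25],
    [-30, -133, -25],
    [-36, -162, -25],
    [-42, -190, -25],
    [-48, -219, -25],
    [-54, -248, -25],
    [-60, -277, -25],
    [-66, -306, -25],
    [-72, -335, -25],
    [-78, -364, -25],
    [-84, -393, -25],
    [-90, -422, -25],
    [-96, -450, -25],
    [-102, -478, -25],
    [-108, -509, -25],
    [-108, -509, -25],
  ],
  rot=[
    [0, 0, 8],
    [0, 0, 16],
    [0, 0, 24],
    [0, 0, 32],
    [0, 0, 40],
    [0, 0, 48],
    [0, 0, 56],
    [0, 0, 64],
    [0, 0, 72],
    [0, 0, 80],
    [0, 0, 88],
    [0, 0, 96],
    [0, 0, 104],
    [0, 0, 112],
    [0, 0, 120],
    [0, 0, 128],
    [0, 0, 136],
    [0, 0, 144],
    [0, 0, 152],
    [0, 0, 160],
  ],
)

```text
time_s: 32.65
position: [0.4558, -0.1749, 0.2148]
tcp_rot: [[0.982, 0.189, 0.001], [0.189, -0.982, -0.002], [0.0, 0.002, -1.0]]
force: [0.3, 0.4, -1.3]
opening: 0.345
```

```bash
python3 - <<'E'
from h import *
plan([(loc(CH,-.20,.07,.22),Rv(2.8)),(loc(CH,-.20,.07,.016),Rv(2.8))])
im=crop('side','s17',160,120,480,360,2.5)
E
```

```text
t 32.65 P [ 0.4558 -0.1749  0.2148] F [ 0.3  0.4 -1.3] op 0.345 j [-34.  20. 102.  -0.  58.  45.]
[5.6, -5.6, -5.2] [0.12, -0.03, 8.09]
[5.5, -6.0, 198.8] [0.12, -0.03, 8.09]
```

View pics/s17.png

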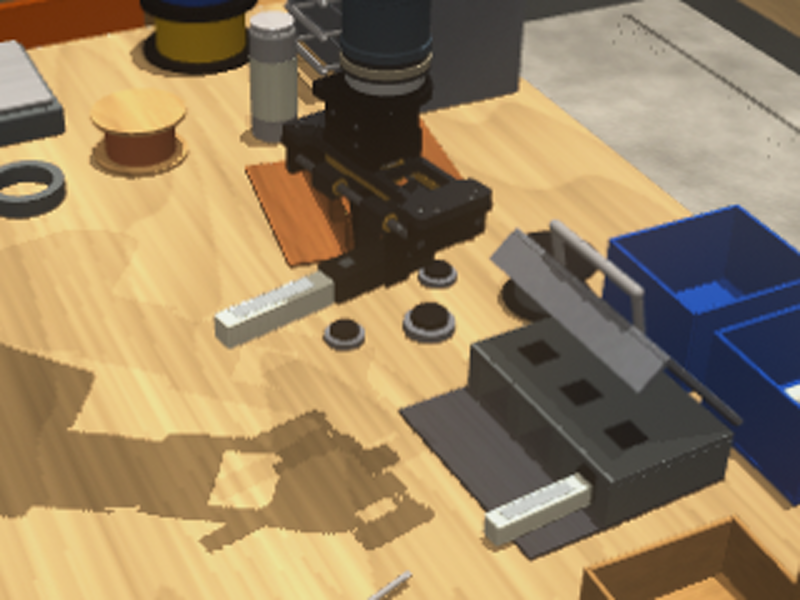

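Request:
play_rows(
  fingers=[255, 255, 255, 255, 255, 255, 255, 255, 255, 255, 255, 255],
  linear=[
    [5, -6, 0],
    [5, -6, 0],
    [5, -6, 40],
    [5, -6, 80],
    [5, -6, 120],
    [5, -6, 150],
    [5, -6, 175],
    [5, -6, 188],
    [5, -6, 195],
    [5, -6, 198],
    [5, -6, 198],
    [5, -6, 198],
  ],
  rot=[
    [0, 0, 4],
    [0, 0, 8.1],
    [0, 0, 8.1],
    [0, 0, 8.1],
    [0, 0, 8.1],
    [0, 0, 8.1],
    [0, 0, 8.1],
    [0, 0, 8.1],
    [0, 0, 8.1],
    [0, 0, 8.1],
    [0, 0, 8.1],
    [0, 0, 8.1],
  ],
)

```text
time_s: 33.9
position: [0.4594, -0.1641, 0.0181]
tcp_rot: [[0.998, 0.059, 0.001], [0.059, -0.998, -0.001], [0.001, 0.001, -1.0]]
force: [-0.4, 0.1, -0.9]
opening: 0.342
```

```bash
python3 - <<'E'
from h import *
plan([(loc(CH,-.103,.07,.014),Rv(2.8)),(loc(CH,-.103,.07,.010),Rv(2.8))])
im=crop('side','s18',240,160,480,340,3.3)
E
```

```text
t 33.9 P [ 0.4594 -0.1641  0.0181] F [-0.4  0.1 -0.9] op 0.342 j [-33.  41. 110.   0.  29.  54.]
[97.6, 5.3, 4.2] [0.04, -0.06, 0.58]
[97.6, 5.3, 8.2] [0.04, -0.06, 0.58]
```

View pics/s18.png

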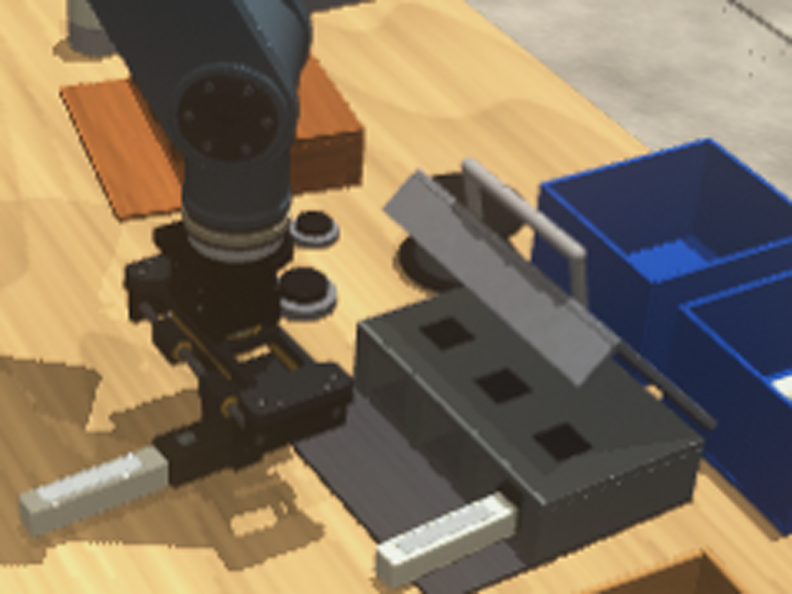

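Request:
play_rows(
  fingers=[255, 255, 255, 255, 255, 255, 255, 255, 255, 255, 255, 255, 255, 255],
  linear=[
    [4, 3, 0],
    [12, 5.3, 2],
    [22, 5.3, 3.5],
    [32, 5.3, 3.5],
    [42, 5.3, 3.5],
    [52, 5.3, 3.5],
    [62, 5.3, 3.5],
    [72, 5.3, 3.5],
    [82, 5.3, 3.5],
    [90, 5.3, 3.5],
    [96, 5.3, 3.5],
    [96, 5.3, 6],
    [96, 5.3, 8],
    [96, 5.3, 8],
  ],
  rot=[
    [0, 0, 0],
    [0, 0, 0],
    [0, 0, 0],
    [0, 0, 0],
    [0, 0, 0],
    [0, 0, 0],
    [0, 0, 0],
    [0, 0, 0],
    [0, 0, 0],
    [0, 0, 0],
    [0, 0, 0],
    [0, 0, 0],
    [0, 0, 0],
    [0, 0, 0],
  ],
)

```text
time_s: 35.35
position: [0.5554, -0.1636, 0.0103]
tcp_rot: [[0.998, 0.058, 0.001], [0.058, -0.998, -0.0], [0.001, 0.0, -1.0]]
force: [1.0, 1.2, 5.4]
opening: 0.339
```

```bash
python3 - <<'E'
from h import *
plan([])
im=crop('side','s19',240,160,480,340,3.3)
E
```

```text
t 35.35 P [ 0.5554 -0.1636  0.0103] F [1.  1.2 5.4] op 0.339 j [-27.  45.  97.   0.  39.  59.]
```

View pics/s19.png

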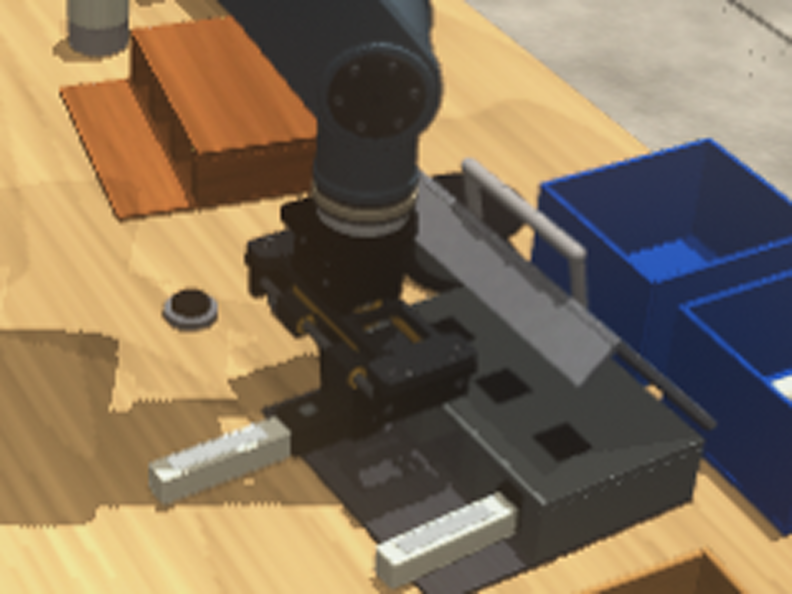

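Request:
play_rows(
  fingers=[0, 0, 0, 0, 0, 0, 0, 0, 0, 0, 0, 0, 0, 0, 0],
  linear=[
    [0, 0, -1],
    [0, 0, -1],
    [0, 0, -1],
    [0, 0, -1],
    [0, 0, -1],
    [0, 0, -1],
    [0, 0, -1],
    [0, 0, -20],
    [0, 0, -50],
    [-25, 0, -80],
    [-65, 0, -80],
    [-105, 0, -80],
    [-110, 0, -80],
    [-110, 0, -80],
    [-110, 0, -80],
  ],
  rot=[
    [0, 0, 0],
    [0, 0, 0],
    [0, 0, 0],
    [0, 0, 0],
    [0, 0, 0],
    [0, 0, 0],
    [0, 0, 0],
    [0, 0, 0],
    [0, 0, 0],
    [0, 0, 0],
    [0, 0, 0],
    [0, 0, 0],
    [0, 0, 0],
    [0, 0, 0],
    [0, 0, 0],
  ],
)

```text
time_s: 36.9
position: [0.4469, -0.1709, 0.0897]
tcp_rot: [[0.998, 0.058, 0.002], [0.058, -0.998, -0.001], [0.002, 0.002, -1.0]]
force: [0.5, 0.0, -0.6]
opening: 0.998
```

```bash
python3 - <<'E'
from h import *
plan([])
im=crop('side','s20',240,160,480,340,3.3)
im=crop('top','t20',340,130,500,290,4)
E
```

```text
t 36.9 P [ 0.4469 -0.1709  0.0897] F [ 0.5  0.  -0.6] op 0.998 j [-34.  32. 110.   0.  38.  52.]
```

View pics/s20.png

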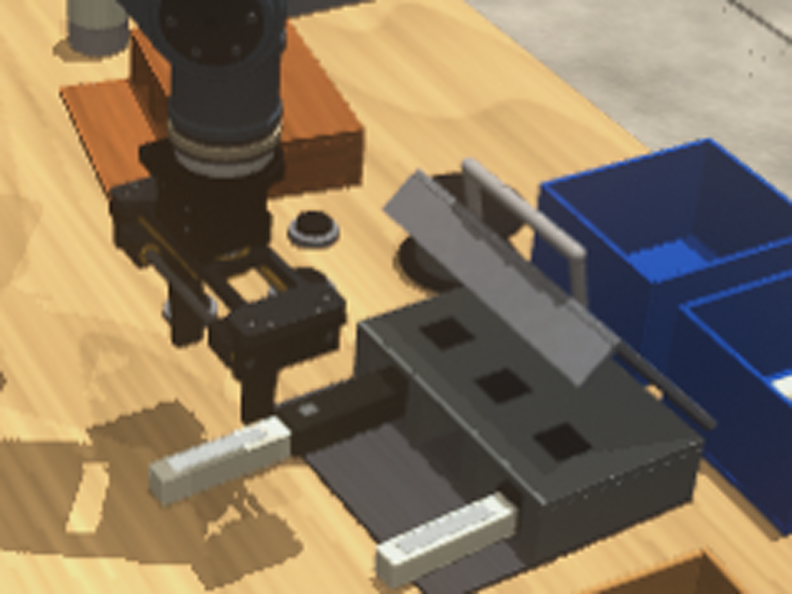

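View pics/t20.png

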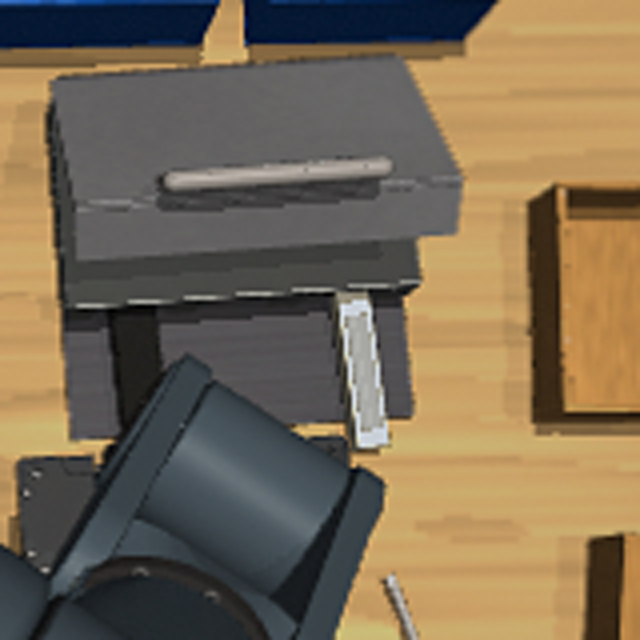

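```bash
python3 - <<'E'
from h import *
o=lambda a:np.array(a,float)/4+[340,130]-.375
print('handle', unproj('top',o([(109,315),(155,312),(119,425),(161,380)]),.034))
o2=lambda a:np.array(a,float)/3.3+[240,160]-.35
h=unproj('side',o2([(277,417),(288,438),(153,464),(165,480)]),.030); print('head top side', h)
t=unproj('top',o([(357,446),(386,443),(338,300),(367,296)]),.030); print('lamp0 tip',t, )
c,s=np.cos(CH[2]),np.sin(CH[2]); d=t[:,:2]-CH[:2]; print(np.c_[d@[c,s],d@[-s,c]])
E
```

```text
handle [[ 0.58591156 -0.1457321   0.034     ]
 [ 0.58743754 -0.17594113  0.034     ]
 [ 0.51342385 -0.15045495  0.034     ]
 [ 0.54251342 -0.17863922  0.034     ]]
head top side [[ 0.49859353 -0.1595078   0.03      ]
 [ 0.49506153 -0.18341709  0.03      ]
 [ 0.3974295  -0.16876622  0.03      ]
 [ 0.39808625 -0.18741245  0.03      ]]
lamp0 tip [[ 0.49758835 -0.30620401  0.03      ]
 [ 0.49925496 -0.325308    0.03      ]
 [ 0.59422261 -0.29726021  0.03      ]
 [ 0.59660622 -0.31652624  0.03      ]]
[[-0.16939775 -0.06954004]
 [-0.16866311 -0.08870252]
 [-0.07244267 -0.06531108]
 [-0.07099977 -0.08467031]]
```

Request:
play_rows(
  fingers=[0, 0, 0, 0, 0, 0, 0, 255, 255, 255, 255, 255, 255, 255, 255, 255, 255, 255, 255, 255],
  linear=[
    [2, 1, 0],
    [2, 1, 30],
    [2, 1, 60],
    [2, 1, 74],
    [2, 1, 79],
    [2, 1, 79],
    [2, 1, 79],
    [2, 1, 79],
    [2, 1, 79],
    [2, 1, 79],
    [2, 1, 79],
    [2, 1, 79],
    [2, 1, 79],
    [2, 1, 79],
    [2, 1, 79],
    [2, 1, 79],
    [2, 1, 79],
    [2, 1, 79],
    [2, 1, 79],
    [2, 1, 79],
  ],
  rot=[
    [0, 0, 0],
    [0, 0, 0],
    [0, 0, 0],
    [0, 0, 0],
    [0, 0, 0],
    [0, 0, 0],
    [0, 0, 0],
    [0, 0, 0],
    [0, 0, 0],
    [0, 0, 0],
    [0, 0, 0],
    [0, 0, 0],
    [0, 0, 0],
    [0, 0, 0],
    [0, 0, 0],
    [0, 0, 0],
    [0, 0, 0],
    [0, 0, 0],
    [0, 0, 0],
    [0, 0, 0],
  ],
)

```text
time_s: 39.0
position: [0.4474, -0.1709, 0.0104]
tcp_rot: [[0.998, 0.058, -0.0], [0.058, -0.998, 0.0], [-0.0, -0.0, -1.0]]
force: [-0.2, -0.2, -0.7]
opening: 0.254
```

```bash
python3 - <<'E'
from h import *
P=bot.read_state()['position']; ux=np.array([np.cos(CH[2]),np.sin(CH[2]),0])
c,s=np.cos(CH[2]),np.sin(CH[2]); d=P[:2]-CH[:2]; print(d@[c,s],d@[-s,c])
plan([(loc(CH,-.117,.07,.011),Rv(2.8))])
im=crop('side','s21',240,160,480,340,3.3)
E
```

```text
-0.21297425140506096 0.06805940896992256
t 39.0 P [ 0.4474 -0.1709  0.0104] F [-0.2 -0.2 -0.7] op 0.254 j [-34.  41. 111.   0.  27.  52.]
[96.0, -1.0, -0.6] [-0.0, 0.0, 0.54]
```

View pics/s21.png

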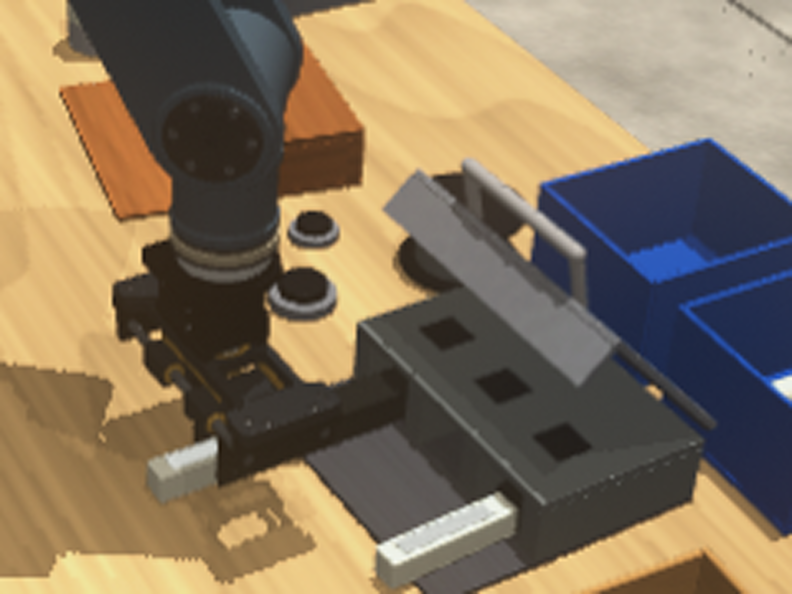

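Request:
play_rows(
  fingers=[255, 255, 255, 255, 255, 255, 255, 255, 255, 255, 255, 255],
  linear=[
    [8, 0, -1],
    [16, 0, -1],
    [24, 0, -1],
    [33, -0.5, -1],
    [42, -0.5, -1],
    [51, -0.5, -1],
    [60, -1, -1],
    [68, -1, -1],
    [76, -1, -1],
    [82, -1, -1],
    [88, -1, -1],
    [88, -1, -1],
  ],
  rot=[
    [0, 0, 0],
    [0, 0, 0],
    [0, 0, 0],
    [0, 0, 0],
    [0, 0, 0],
    [0, 0, 0],
    [0, 0, 0],
    [0, 0, 0],
    [0, 0, 0],
    [0, 0, 0],
    [0, 0, 0],
    [0, 0, 0],
  ],
)

```text
time_s: 40.25
position: [0.5362, -0.165, 0.0115]
tcp_rot: [[0.998, 0.059, 0.001], [0.059, -0.998, -0.001], [0.001, 0.001, -1.0]]
force: [-0.3, 0.7, -1.4]
opening: 0.252
```

Request:
play_rows(
  fingers=[255, 255, 255, 255, 255],
  linear=[
    [2, 0, 0],
    [4, 0, 0],
    [6, 0, 0],
    [8, 0, 0],
    [8, 0, 0],
  ],
  rot=[
    [0, 0, 0],
    [0, 0, 0],
    [0, 0, 0],
    [0, 0, 0],
    [0, 0, 0],
  ],
)

```text
time_s: 40.75
position: [0.5418, -0.1639, 0.0112]
tcp_rot: [[0.998, 0.058, -0.003], [0.058, -0.998, 0.001], [-0.003, -0.001, -1.0]]
force: [-2.5, -0.7, -0.9]
opening: 0.25
```

Request:
play_rows(
  fingers=[255, 255, 255, 255, 255],
  linear=[
    [1, 0, 1],
    [2, 0, 1],
    [3, 0, 1],
    [4, 0, 1],
    [4, 0, 1],
  ],
  rot=[
    [0, 0, 0],
    [0, 0, 0],
    [0, 0, 0],
    [0, 0, 0],
    [0, 0, 0],
  ],
)

```text
time_s: 41.25
position: [0.5418, -0.1636, 0.0105]
tcp_rot: [[0.998, 0.06, -0.011], [0.06, -0.998, 0.002], [-0.011, -0.003, -1.0]]
force: [-12.8, -4.4, 7.0]
opening: 0.253
```

```bash
python3 - <<'E'
from h import *
plan([])
im=crop('side','s22',240,160,480,340,3.3)
E
```

```text
t 41.25 P [ 0.5418 -0.1636  0.0105] F [-12.8  -4.4   7. ] op 0.253 j [-28.  44.  98.  -0.  38.  59.]
```

View pics/s22.png

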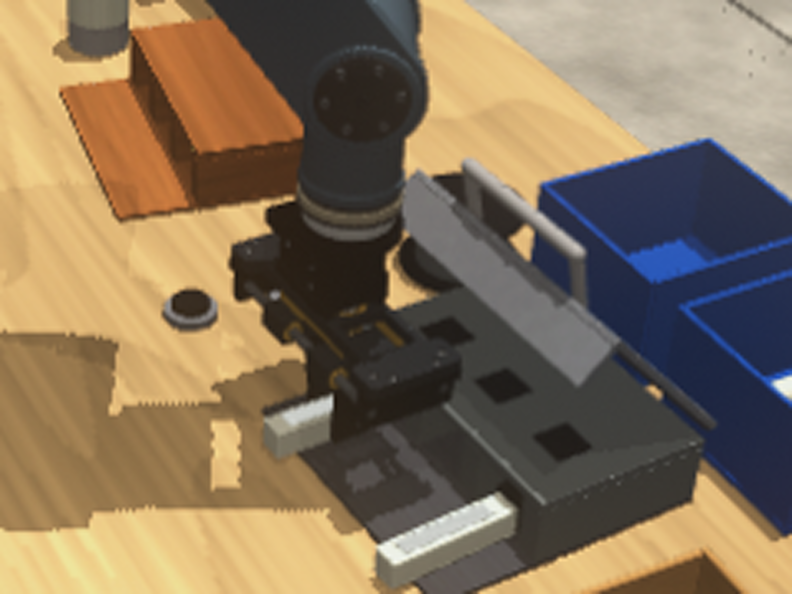

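Request:
play_rows(
  fingers=[255, 100, 100, 100, 100, 100, 100, 100, 100, 100, 100, 100, 100, 100, 100],
  linear=[
    [-3, 0, -1],
    [-3, 0, -1],
    [-3, 0, -1],
    [-3, 0, -1],
    [-3, 0, -1],
    [-3, 0, -1],
    [-3, 0, -1],
    [-3, 0, -30],
    [-15, 0, -60],
    [-40, 0, -100],
    [-60, 0, -140],
    [-80, 0, -180],
    [-80, 0, -210],
    [-80, 0, -210],
    [-80, 0, -210],
  ],
  rot=[
    [0, 0, 0],
    [0, 0, 0],
    [0, 0, 0],
    [0, 0, 0],
    [0, 0, 0],
    [0, 0, 0],
    [0, 0, 0],
    [0, 0, 0],
    [0, 0, 0],
    [0, 0, 0],
    [0, 0, 0],
    [0, 0, 0],
    [0, 0, 0],
    [0, 0, 0],
    [0, 0, 0],
  ],
)

```text
time_s: 42.8
position: [0.4675, -0.1688, 0.2211]
tcp_rot: [[0.998, 0.058, 0.002], [0.058, -0.998, -0.001], [0.002, 0.001, -1.0]]
force: [-0.1, -1.1, -0.2]
opening: 0.608
```

```bash
python3 - <<'E'
from h import *
plan([([.6,-.0095,.12],Rv(2.8)),([.6,-.0095,.03],Rv(2.8))])
im=crop('side','s23',300,220,460,360,5)
im=crop('top','t23',340,130,460,250,5)
E
```

```text
t 42.8 P [ 0.4675 -0.1688  0.2211] F [-0.1 -1.1 -0.2] op 0.608 j [-33.  20. 100.   0.  59.  54.]
[141.4, -151.4, 101.1] [0.06, -0.09, 0.55]
[141.3, -151.5, 191.1] [0.06, -0.09, 0.55]
```

View pics/s23.png

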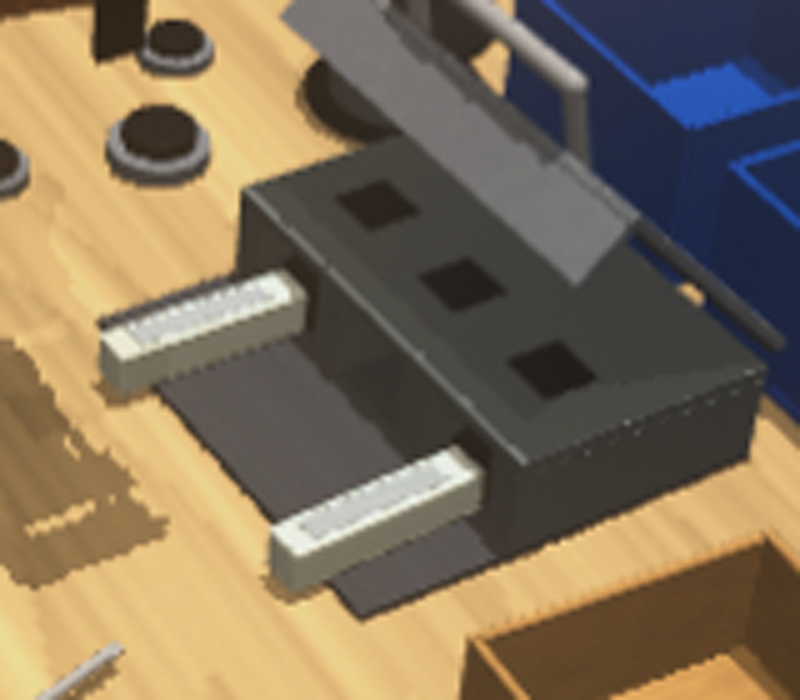

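View pics/t23.png

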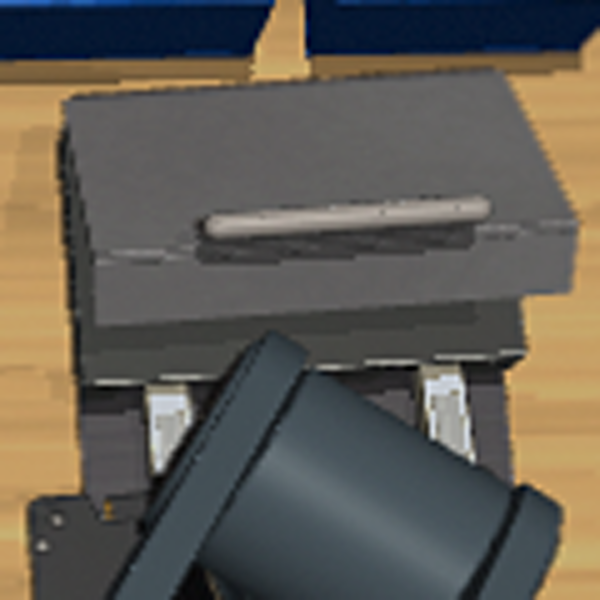

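```bash
python3 - <<'E'
from h import *
plan([([.6,-.0095,.10],Rv(-45)),([.6,-.0095,.016],Rv(-45))])
print('drum_a',unproj('top',[(316,150),(298,150),(335,150),(316,132),(316,171)],.05)[:,:2])
E
```

```text
t 42.9 P [ 0.4666 -0.1682  0.2193] F [0.9 0.6 0.4] op 0.607 j [-33.  21. 100.   0.  59.  54.]
[142.7, -150.4, 119.2] [-0.03, 0.14, 48.35]
[142.9, -150.3, 203.2] [-0.03, 0.14, 48.35]
drum_a [[ 0.74028751 -0.01479226]
 [ 0.7410712   0.03242322]
 [ 0.73948975 -0.06461396]
 [ 0.78889436 -0.01548807]
 [ 0.68413115 -0.01398688]]
```

Request:
play_rows(
  fingers=[255, 255, 255, 255, 255, 255, 255, 255, 255, 255, 255, 255, 255, 255],
  linear=[
    [0, -40, 0],
    [10, -80, 0],
    [30, -115, 0],
    [60, -150, 0],
    [100, -150, 0],
    [143, -150, 0],
    [143, -150, 0],
    [143, -150, 30],
    [143, -150, 60],
    [143, -150, 90],
    [143, -150, 119],
    [143, -150, 119],
    [143, -150, 119],
    [143, -150, 119],
  ],
  rot=[
    [0, 0, 8],
    [0, 0, 16],
    [0, 0, 24],
    [0, 0, 32],
    [0, 0, 40],
    [0, 0, 48.3],
    [0, 0, 48.3],
    [0, 0, 48.3],
    [0, 0, 48.3],
    [0, 0, 48.3],
    [0, 0, 48.3],
    [0, 0, 48.3],
    [0, 0, 48.3],
    [0, 0, 48.3],
  ],
)

```text
time_s: 44.3
position: [0.602, -0.0108, 0.1024]
tcp_rot: [[0.708, -0.706, 0.002], [-0.706, -0.708, -0.0], [0.001, -0.001, -1.0]]
force: [1.0, -1.0, 1.1]
opening: 0.005
```

```bash
python3 - <<'E'
from h import *
plan([([.6,-.0095,.016],Rv(-45))])
im=crop('top','t24',260,120,460,260,4)
im=crop('side','s24',240,160,480,340,3.3)
E
```

```text
t 44.3 P [ 0.602  -0.0108  0.1024] F [ 1.  -1.   1.1] op 0.005 j [-12.  37.  91.  -0.  51. 123.]
[-2.5, 0.6, 86.4] [-0.05, -0.08, 0.06]
```

View pics/s24.png

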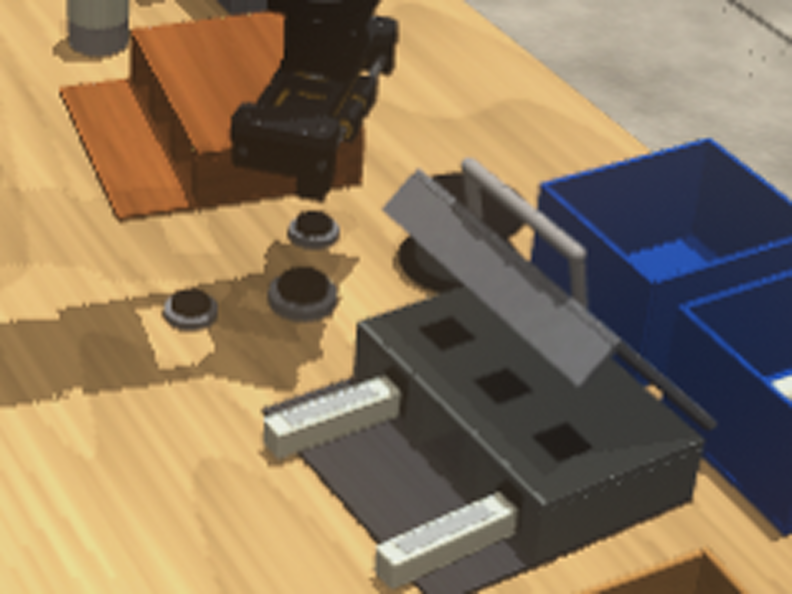

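View pics/t24.png

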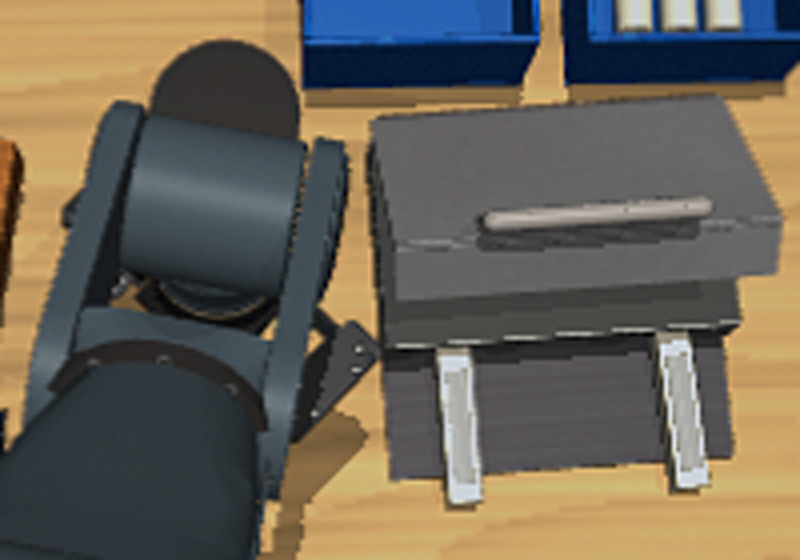

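```bash
python3 - <<'E'
from h import *
o=lambda a:np.array(a,float)/4+[260,120]-.375
for nm,q in (('l2',[(448,503),(482,499)]),('l0',[(675,489),(710,485)])):
    t=unproj('top',o(q),.030); c,s=np.cos(CH[2]),np.sin(CH[2]); d=t[:,:2]-CH[:2]; print(nm,np.c_[d@[c,s],d@[-s,c]].round(4).tolist())
E
```

```text
l2 [[-0.1708, 0.0808], [-0.1697, 0.0585]]
l0 [[-0.1713, -0.0681], [-0.1701, -0.0912]]
```

Request:
play_rows(
  fingers=[255, 255, 255, 255, 255, 255, 255, 255, 255, 255],
  linear=[
    [-2, 0, 25],
    [-2, 0, 50],
    [-2, 0, 68],
    [-2, 0, 74],
    [-2, 0, 78],
    [-2, 0, 81],
    [-2, 0, 84],
    [-2, 0, 86],
    [-2, 0, 88],
    [-2, 0, 88],
  ],
  rot=[
    [0, 0, 0],
    [0, 0, 0],
    [0, 0, 0],
    [0, 0, 0],
    [0, 0, 0],
    [0, 0, 0],
    [0, 0, 0],
    [0, 0, 0],
    [0, 0, 0],
    [0, 0, 0],
  ],
)

```text
time_s: 45.4
position: [0.6008, -0.0094, 0.0162]
tcp_rot: [[0.708, -0.706, 0.002], [-0.706, -0.708, -0.001], [0.002, -0.001, -1.0]]
force: [-2.7, 0.3, 15.8]
opening: 0.007
```

Request:
play_rows(
  fingers=[255, 255, 255, 255, 255, 255, 255, 255, 255, 255, 255, 255, 255, 255, 255],
  linear=[
    [0, 0, 0],
    [0, 0, 0],
    [0, 0, 0],
    [0, 0, 0],
    [0, 0, -20],
    [0, 0, -60],
    [0, 0, -100],
    [0, 0, -150],
    [0, 0, -200],
    [-70, 70, -200],
    [-70, 70, -200],
    [-70, 70, -200],
    [-70, 70, -200],
    [-70, 70, -200],
    [-70, 70, -200],
  ],
  rot=[
    [0, 0, 0],
    [0, 0, 0],
    [0, 0, 0],
    [0, 0, 0],
    [0, 0, 0],
    [0, 0, 0],
    [0, 0, 0],
    [0, 0, 0],
    [0, 0, 0],
    [0, 0, 0],
    [0, 0, 0],
    [0, 0, 0],
    [0, 0, 0],
    [0, 0, 0],
    [0, 0, 0],
  ],
)

```text
time_s: 46.9
position: [0.5029, -0.0097, 0.2138]
tcp_rot: [[0.708, -0.707, 0.002], [-0.707, -0.708, -0.001], [0.002, -0.001, -1.0]]
force: [-0.6, 0.4, 0.1]
opening: 0.002
```

```bash
python3 - <<'E'
from h import *
plan([])
im=crop('top','t25',0,0,640,480,1.25)
im=crop('side','s25',0,0,640,480,1.25)
E
```

```text
t 46.9 P [ 0.5029 -0.0097  0.2138] F [-0.6  0.4  0.1] op 0.002 j [-14.  22. 100.   0.  58. 121.]
```

View pics/t25.png

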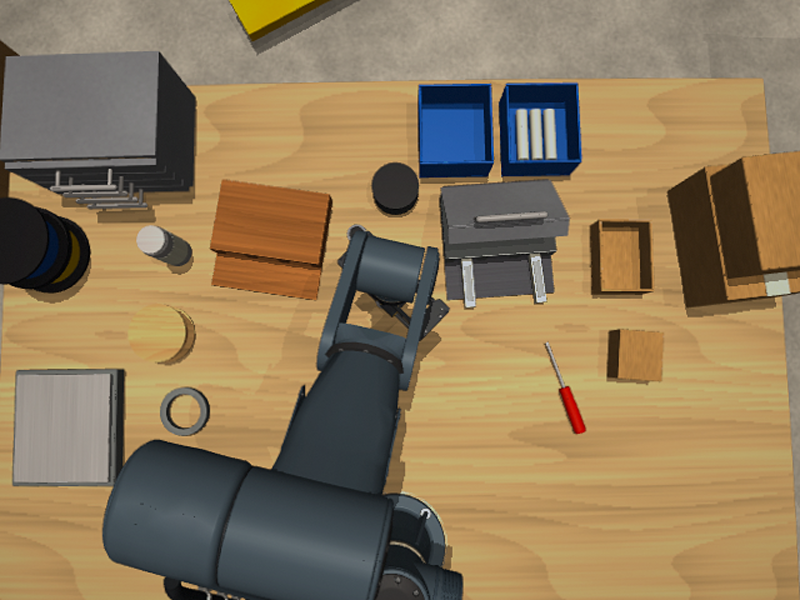

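View pics/s25.png

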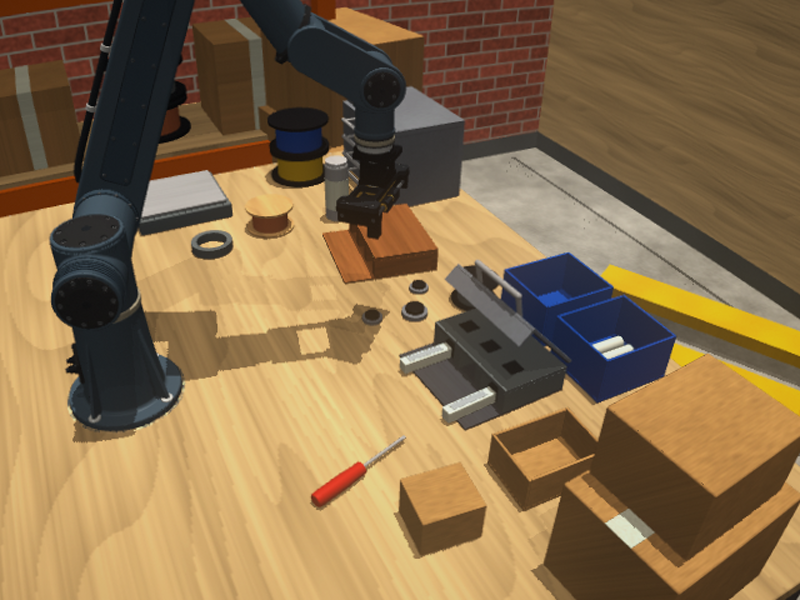

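```bash
python3 - <<'E'
from h import *
th0=np.arctan2(.03,.175); r=np.hypot(.03,.175)
from scipy.optimize import least_squares
for d in (40,43,45,47,50):
    t=th0+np.radians(d)
    P=[loc(CH,.075-r*np.cos(t),y,.062+r*np.sin(t)) for y in (.06,-.06)]
    print(d,((proj('top',P)-[260,120])*4).round().tolist(),((proj('side',P)-[320,200])*4).round().tolist())
# triangulate right end
a=np.array([707,207])/4+[260,120];b=np.array([380,148])/4+[320,200]
q=least_squares(lambda X:np.r_[(proj('top',X)-a).ravel(),(proj('side',X)-b).ravel()],[.62,-.29,.2],x_scale=.1)
c,s=np.cos(CH[2]),np.sin(CH[2]); dd=q.x[:2]-CH[:2]; x=dd@[c,s]; print(x,q.x[2],np.degrees(np.arctan2(q.x[2]-.062,.075-x)-th0),q.fun)
E
```

```text
40 [[494.0, 251.0], [700.0, 238.0]] [[224.0, 68.0], [352.0, 177.0]]
43 [[494.0, 236.0], [701.0, 223.0]] [[236.0, 56.0], [364.0, 164.0]]
45 [[494.0, 226.0], [702.0, 213.0]] [[244.0, 48.0], [372.0, 156.0]]
47 [[494.0, 216.0], [702.0, 203.0]] [[252.0, 41.0], [381.0, 148.0]]
50 [[494.0, 201.0], [703.0, 188.0]] [[264.0, 30.0], [394.0, 137.0]]
-0.025040440338494143 0.2126539469843001 46.686619402465325 [ 0.02700339 -0.0555233  -0.05613636  0.01245685]
```

```bash
python3 - <<'E'
from h import *
print(bot.hand_in())
E
```

```text
the job is handed in; nothing more can be done
None
```

I handed the job in at about 47 s: both lamps that were present are on charge. The middle rack lane was empty.

- **Hood:** I raised it first. My last measurement puts it at about 46.5° (the two cameras read 46 to 47°), and it had not moved visibly since I released it.
- **Lamps:** each was pulled from the rack, turned end for end and pushed handle-first until it stopped against about 13 N. The lamp from each outer rack lane went into the outer charger bay on the same side. In the top picture both head tips lie about 170 mm ahead of the charger's centre, which is where a fully home lamp should be.
- **Button:** I pressed the largest of the three after both lamps were in. It bottomed out at 6 mm down with 16 N, and I then moved clear.
- **Bystanders:** in the last pictures they look unmoved. I only checked this by eye.

No check failed. I saw no lamp knocked aside, nothing slipped in the grip, and the forces I read stayed under 31 N.

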